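# Tighten the lid of the pressure pan in cross order

## Task

Finish closing the pressure pan's lid evenly with the wing-nut key. The two wing nuts over the lug grips have already had their first small turn: first give the other two about an eighth of a turn clockwise each, then go round all four crosswise (each followed by the one facing it) and turn each until it stops; feel for that stop and ease off at once, for the key's sprung shank must never twist past 0.25 rad (0.375 N m), nor may the key be pressed down hard. Finally stand the key upright on the worktop beside the pan, leaving the other things where they are.

Things in the scene. Friction and masses are not known exactly. Their poses are not given: they have to be found in the camera images.
- pan: Shallow round aluminium pressure pan, lid on; full and heavy, it does not move. Origin: centre of its underside, on the worktop; z up. Lid rim 188 mm across, its top 56 mm high; lug grips at +x and -x reach 113 mm from the centre. Four wing nuts stand on washers (tops 60 mm high) on a circle of 65 mm radius, a quarter turn apart, named a, b, c, d anticlockwise from above: a (at +x) faces c, over the lugs; b faces d.
- pan_vent (a point): Top of the vent weight in the middle of the lid, 88 mm above the worktop, 22 mm across: the highest point of the pan.
- key: Wing-nut key, loose, 0.25 kg, standing upright on its steel foot. Origin: centre of the foot's underside; z up the shank, x along handle and slot. The foot, 50 mm (x) by 32 mm (y), is a fork: two prongs beside a slot along x, open at both ends, 11 mm wide, 22 mm deep, tapering out to 19 mm over the lowest 10 mm. The slot goes over a nut's ears from above; a half turn of the key makes no difference.
- key_handle (a point): Middle of the key's flat wooden cross handle, 62 mm above the key's origin. The handle is 64 mm along the key's x, 16 mm along y (grip it across y) and 30 mm high, from 47 to 77 mm above the key's origin.
- key_head (a joint): Twist of the key's sprung shank between handle and foot, rad, shown by a pointer beside the shank: 0 at rest, positive when a nut resists being turned clockwise; 1.5 N m per rad, so 0.1 means 0.15 N m. Must stay within 0.25 either way.
- nut_a: Brass wing nut a, over a lug grip, facing nut c. Origin: on its axis, on its underside; x along its ears, z up. Hub top 8 mm above the origin; both ears together 42 mm long, 7 mm thick, from 8 to 26 mm up. Clockwise from above tightens, 1 mm down per rad, against 0.10 N m friction. It starts 0.30 to 0.75 rad before its dead stop (not to be told from its looks), and stays where left.
- nut_b: Brass wing nut b, between the lug grips, facing nut d. Origin: on its axis, on its underside; x along its ears, z up. Hub top 8 mm above the origin; both ears together 42 mm long, 7 mm thick, from 8 to 26 mm up. Clockwise from above tightens, 1 mm down per rad, against 0.10 N m friction. It starts 1.05 to 1.55 rad before its dead stop (not to be told from its looks), and stays where left.
- nut_c: Brass wing nut c, over a lug grip, facing nut a. Origin: on its axis, on its underside; x along its ears, z up. Hub top 8 mm above the origin; both ears together 42 mm long, 7 mm thick, from 8 to 26 mm up. Clockwise from above tightens, 1 mm down per rad, against 0.10 N m friction. It starts 0.30 to 0.75 rad before its dead stop (not to be told from its looks), and stays where left.
- nut_d: Brass wing nut d, between the lug grips, facing nut b. Origin: on its axis, on its underside; x along its ears, z up. Hub top 8 mm above the origin; both ears together 42 mm long, 7 mm thick, from 8 to 26 mm up. Clockwise from above tightens, 1 mm down per rad, against 0.10 N m friction. It starts 1.05 to 1.55 rad before its dead stop (not to be told from its looks), and stays where left.
- peg: Bystander: wooden clothes peg, 72 mm long. Origin: centre of its underside.
- tea_light: Bystander: tea light in a metal cup, 38 mm across, 17 high. Origin: centre of its underside.
- pepper_jar: Bystander: spice jar, 45 mm across, 106 high. Origin: centre of its underside.
- tin_small_a: Bystander: small food tin, 58 mm across, 72 high. Origin: centre of its underside.
- tumbler: Bystander: drinking glass, 76 mm across, 91 high. Origin: centre of its underside.
There are look-alikes about, which are no part of the job. Leave any green or purple look-alike of the key alone.

How it is judged:
On the way, in this order (a step that is already met when the one before it is completed fails the run):
1. first turns done: all four nuts brought down below 0.95 mm above their washers, none yet below 0.1 mm (z of nut_a in the frame of pan between 0.0601 and 0.06095 m and z of nut_b in the frame of pan between 0.0601 and 0.06095 m and z of nut_c in the frame of pan between 0.0601 and 0.06095 m and z of nut_d in the frame of pan between 0.0601 and 0.06095 m), for 0.2 s.
2. all four nuts at their stops (z of each of nut_a, nut_b, nut_c, nut_d in the frame of pan below 0.06006 m), for 0.2 s.
At the end, for the whole second after the job is handed in: All four wing nuts are tight (within 0.06 mm, that is 0.06 rad, of their stops), and the key stands upright (within 0.1 rad) and still on the worktop, its axis at least 125 mm from the pan's centre (all of step 2 and height (world z) of key between -0.01 and 0.01 m and angle between key's own z axis and vertical below 0.1 rad and horizontal distance between key and pan above 0.125 m and linear speed of key below 0.02 m/s and angular speed of key below 0.1 rad/s); the robot touches nothing.
It fails at once if the key's shank twisted past 0.25 rad (0.375 N m) either way: overtightened (value of joint key_head above 0.25 rad or value of joint key_head below -0.25 rad).
It fails at once if out of order: two neighbouring nuts nearly tight (under 0.1 mm above the washer) before both others, or one nearly tight while another is still above 0.95 mm (((z of each of nut_a, nut_b in the frame of pan below 0.0601 m and z of each of nut_c, nut_d in the frame of pan above 0.0601 m) or (z of each of nut_a, nut_d in the frame of pan above 0.0601 m and z of each of nut_b, nut_c in the frame of pan below 0.0601 m) or (z of each of nut_a, nut_b in the frame of pan above 0.0601 m and z of each of nut_c, nut_d in the frame of pan below 0.0601 m) or (z of each of nut_a, nut_d in the frame of pan below 0.0601 m and z of each of nut_b, nut_c in the frame of pan above 0.0601 m)) or (z of any of nut_a, nut_b, nut_c, nut_d in the frame of pan below 0.0601 m and z of any of nut_a, nut_b, nut_c, nut_d in the frame of pan above 0.06095 m)).
It fails at once if the key pressed on a nut or the pan with more than 25 N (contact force between key and nut_a above 25 N or contact force between key and nut_b above 25 N or contact force between key and nut_c above 25 N or contact force between key and nut_d above 25 N or contact force between key and pan above 25 N).
It fails at once if a nut touched with the fingers instead of the key (contact force between the fingers and nut_a above 1 N or contact force between the fingers and nut_b above 1 N or contact force between the fingers and nut_c above 1 N or contact force between the fingers and nut_d above 1 N).
It fails at once if a bystander shifted by more than 30 mm (distance of any of peg, tea_light, pepper_jar, tin_small_a, tumbler from where it was at the start of the episode above 0.03 m).
It also fails if it takes over 72 s, if anything falls off the work surface, if the arm or the gripper's body presses on something with over 40 N, if the wrist force passes 120 N, or if a joint passes its speed limit or range.

## Robot

A 6-joint arm with a two-finger parallel gripper is mounted at the origin on a cart in front of the work surface, level with it; the furniture and walls round the work are solid. World frame = base frame: x ahead of the robot, y to its left, z up, the work surface at z = 0. Lengths are in m, angles in rad, forces in N, time in s.
With the tool pointing down it reaches from about 0.4 to 0.825 m from the base axis. Payload 7 kg.
Tool frame: the origin (TCP) lies at the very end of the fingers, on their centre line; the grasp point (between the pads) lies manip.tcp_to_grasp behind it (manip.tcp_to_grasp is the distance from the TCP to the grasp point, in m); y points along the fingers, z is the direction in which the jaws open and shut, and the axes are right-handed (so a half turn about y gives the same grasp; the last joint's range is limited). The gripper opens to 88 mm and grips with 3 to 60 N. Pads are 19 mm wide; open, the fingers measure 130 mm over their backs; the gripper's body (78 mm by 193 mm) begins 47 mm behind the grasp point.
Start: joints at [-1.023, 0.359, 0.012, 0, -1.224, -0.288], TCP at [0.173, -0.652, 0.227] pointing down, gripper open.
Joint ranges: [-3.07, 3.07], [-1.43, 2.12], [-1.02, 1.25], [-3.03, 1.67], [-3.05, -0], [-3.03, 3.03]. Speed limits (rad/s): [2.39, 2.39, 3.01, 3.14, 3.14, 3.14].

## Interface

Orientations are given as [roll, pitch, yaw] about the fixed x, y, z axes, in that order (R = Rz(yaw) Ry(pitch) Rx(roll)).
In Python, from rig import readout, optics, job_done, manip gives the robot as it stands.
- The arm moves only by the tool apply_moves, never from a script. Its argument "deltas" is a list of rows, each a list of 7 numbers: the turn, a rotation vector about the world's x, y, z in degrees, then the shift along the world's x, y, z in m, then the finger opening in m, from 0 to 0.0876. In form: [[wx, wy, wz, dx, dy, dz, jaw], ...]. A call has 1 to 10 rows; each row shifts and turns the commanded pose from where the row before left it; what a row does not reach is not made up. A row lasts 1/10 s, in which the tool goes at most 50 mm and 8.59 degrees, less where a joint would pass 70% of its speed; a pose out of reach is approached as far as the arm can. A call is refused whole if a number of a shift passes 0.05 or a number of a turn 8.59, either way. A call with a gripper value outside its range is refused whole. The fingers move at their own pace and stop on an object; "grip_force" is the grip in N (left out, the last holds). Time passes only in rows, so rows that do not move let the fingers close. It gives the time, the measured TCP pose, the force and the opening at its end, in the units of the state.
- readout.observe(): the state, without advancing time (a new reading comes with each control period).
- optics.grab_frame(name): name is "scene" or "top"; returns a dict with "img" (400x640x3 uint8, red, green, blue), "K" (3x3 intrinsics, pixels), "D" ([k1, k2, p1, p2, k3] as OpenCV has them; the pictures are not rectified), "T" (4x4, takes a point from camera to world coordinates). Camera axes: x right, y down, z forward; pixel columns grow to the right and rows downward; lengths in m; the calibration is good to about 2 mm. A picture is of the moment at which its call begins. There is no depth.
- job_done(): hands the job in, once; it reports no verdict.
The state is a dict: "clock": time; "qpos": joint angles; "qd": joint speeds; "joint_efforts": joint torques, N m; "tcp_pos": TCP position; "eef_rot": TCP orientation; "ft_force": force on the tool from outside, world axes, zero at the start; "wrist_torque": the same for the moment, N m; "width": opening from 0.0 (shut) to 1.0 (fully open).
Only numpy, scipy, OpenCV 4.12 (cv2) and the standard library are available. Lean on these libraries where they do the work, as an engineer would, in place of code of your own. Each camera call takes 0.05 s, during which the arm holds its last target.

## Working session

There is one attempt and no reset: what is moved stays moved. The work goes in short steps, Python scripts to look and compute and a tool call to move; the robot and the scene stay as the last step left them, time stands still between calls to the robot, and variables do not carry over. Pictures are saved under pics/ and viewed, and the job is handed in when it is done.

Besides the shell and the picture viewer there is one more tool, called after "Call:" as a command line: name --pt "numbers of a row" for each row, then --argument value for the rest. apply_moves: Moves the arm, as the interface text tells. Its arguments: {"type":"object","properties":{"deltas":{"type":"array"},"grip_force":{"type":"number"}},"required":["deltas"]}

```bash
ls; mkdir -p pics
python3 - <<'E'
from rig import readout, optics, manip
import cv2
print(readout.observe()); print(manip.tcp_to_grasp, [a for a in dir(manip) if a[0]!='_'])
for n in("scene","top"):
    f=optics.grab_frame(n); cv2.imwrite(f"pics/{n}0.png",f["img"][:,:,::-1]); print(n,f["K"],f["D"],f["T"])
E
```

```text
pics
{'clock': 0.0, 'qpos': array([-1.02288579e+00,  3.59385770e-01,  1.10724846e-02, -3.63754008e-04,
       -1.22409792e+00, -2.88088823e-01]), 'qd': array([-0.00055258, -0.00075301, -0.00015601, -0.00016255,  0.00108992,
        0.0009504 ]), 'joint_efforts': array([ 1.04900992e-03, -5.82720709e+01,  2.93060321e+01,  6.99753106e+00,
        6.84678686e-03, -1.65378224e-04]), 'tcp_pos': array([ 0.17326075, -0.65188229,  0.22562689]), 'eef_rot': array([-1.56915083e+00,  1.31006243e-04,  2.59697942e-01]), 'ft_force': array([-0.36617928, -0.26565042, -0.59121835]), 'wrist_torque': array([0.05273324, 0.02274769, 0.00107394]), 'width': 1.0006082396115954}
0.0188 ['MotionError', 'tcp_to_grasp']
scene [[454.71284213   0.         321.91763675]
 [  0.         454.71284213 204.83355642]
 [  0.           0.           1.        ]] [-0.03104955  0.          0.          0.          0.        ] [[ 0.92694853  0.15046195 -0.34369699  0.96506099]
 [ 0.37484756 -0.41044161  0.83128033 -0.79262652]
 [-0.01599148 -0.89938806 -0.43685855  0.54725376]
 [ 0.          0.          0.          1.        ]]
top [[490.73118873   0.         321.52232607]
 [  0.         490.73118873 205.21568347]
 [  0.           0.           1.        ]] [0.0142183 0.        0.        0.        0.       ] [[ 0.02337407 -0.99415705  0.10538225  0.50129583]
 [-0.9996805  -0.02425717 -0.00710591  0.11290013]
 [ 0.00962067 -0.10518249 -0.9944064   1.07414504]
 [ 0.          0.          0.          1.        ]]
```

View pics/scene0.png

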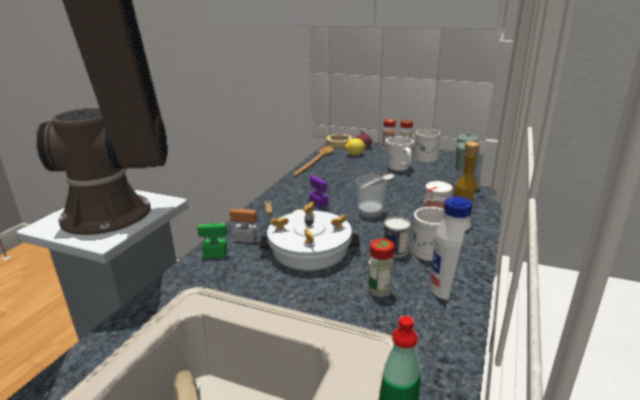

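View pics/top0.png

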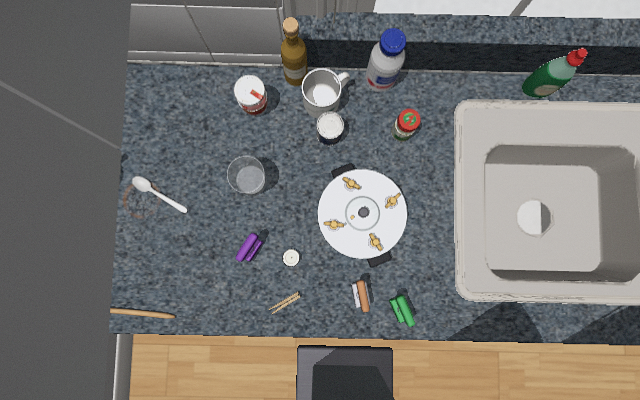

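The key candidates in the top view are an orange/wood handle at (362,295), green at (402,310) and purple at (248,247). The wooden one fits, so I'll confirm it in an enlarged crop.

Run:
```python
import cv2
t=cv2.imread("pics/top0.png"); s=cv2.imread("pics/scene0.png")
cv2.imwrite("pics/tc.png",cv2.resize(t[160:330,300:420],None,fx=4.5,fy=3.5*4.5/4.5*1.0,interpolation=cv2.INTER_CUBIC)) if 0 else None
cv2.imwrite("pics/pan_top.png",cv2.resize(t[160:270,310:420],None,fx=5.4,fy=5.4,interpolation=cv2.INTER_CUBIC))
cv2.imwrite("pics/key_top.png",cv2.resize(t[270:330,340:420],None,fx=9,fy=9,interpolation=cv2.INTER_CUBIC))
cv2.imwrite("pics/sc.png",cv2.resize(s[170:270,190:360],None,fx=4.7,fy=4.7,interpolation=cv2.INTER_CUBIC))
```

```text
(no output)
```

View pics/pan_top.png

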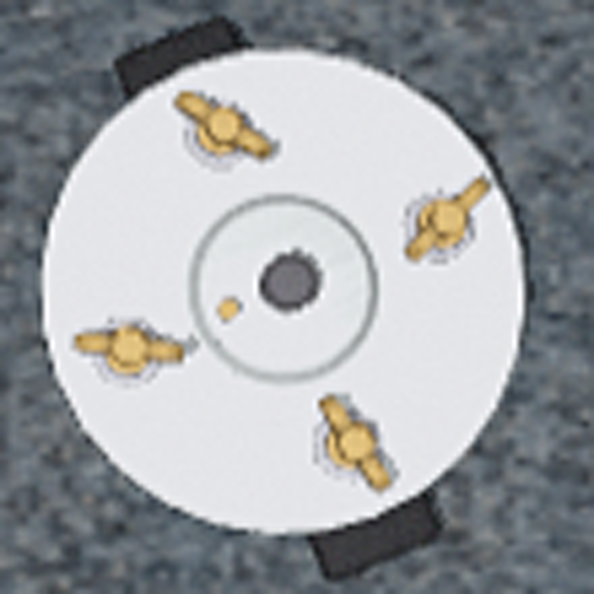

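View pics/key_top.png

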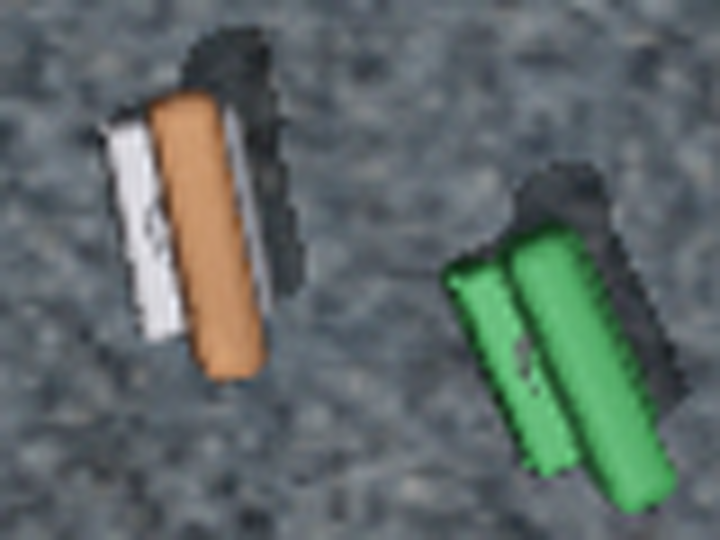

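View pics/sc.png

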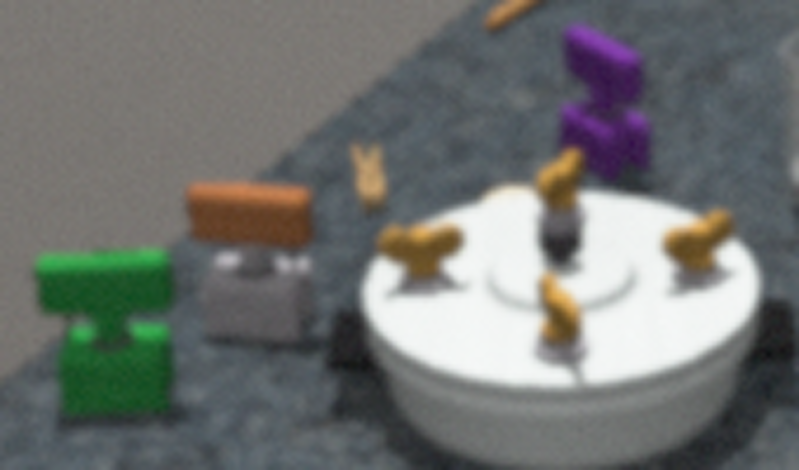

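```bash
cat > h.py <<'E'
import numpy as np, cv2
from scipy.spatial.transform import Rotation as R
def back(px,f,z):
    px=np.asarray(px,float).reshape(-1,1,2)
    n=cv2.undistortPoints(px,f["K"],np.array(f["D"]))[:,0]
    d=np.c_[n,np.ones(len(n))]@f["T"][:3,:3].T; o=f["T"][:3,3]
    return (o+d*((z-o[2])/d[:,2])[:,None])[:,:2]
def proj(P,f):
    Ti=np.linalg.inv(f["T"]); r,_=cv2.Rodrigues(Ti[:3,:3])
    return cv2.projectPoints(np.asarray(P,float).reshape(-1,1,3),r,Ti[:3,3],f["K"],np.array(f["D"]))[0][:,0]
def circ(p):
    A=np.c_[2*p,np.ones(len(p))]; s=np.linalg.lstsq(A,(p**2).sum(1),rcond=None)[0]
    return s[:2],np.sqrt(s[2]+s[:2]@s[:2])
E
cat > m1.py <<'E'
from rig import optics
from h import *
for n in ("top","scene"):
    f=optics.grab_frame(n); im=f["img"]; hsv=cv2.cvtColor(im,cv2.COLOR_RGB2HSV).astype(int)
    gold=(hsv[...,0]>10)&(hsv[...,0]<28)&(hsv[...,1]>90)&(hsv[...,2]>90)
    k,l,st,c=cv2.connectedComponentsWithStats(gold.astype(np.uint8))
    for i in range(1,k):
        if 15<st[i,4]<800: print(n,i,st[i],c[i].round(1), np.median(hsv[l==i],axis=0))
    white=((hsv[...,1]<40)&(hsv[...,2]>(170))).astype(np.uint8)
    k,l,st,c=cv2.connectedComponentsWithStats(white)
    x0=(362,232) if n=="top" else (300,245)
    cs,_=cv2.findContours(white,cv2.RETR_EXTERNAL,cv2.CHAIN_APPROX_NONE)
    for q in cs:
        if len(q)>100:
            m=q.reshape(-1,2); 
            p=back(m,f,.056); cc,r=circ(p); 
            for _ in range(5):
                e=abs(np.hypot(*(p-cc).T)-r); g=e<max(.0015,np.median(e)*1.5); cc,r=circ(p[g])
            print(n,"lid",m.mean(0),cc,r,g.mean(),e[g].std())
E
python3 m1.py
```

```text
top 6 [283  25  15  14  72] [289.8  32.2] [ 17.  106.  124.5]
top 10 [281  39  24  24 360] [291.   51.6] [ 20. 158. 124.]
top 29 [343 177  17  12  93] [350.7 183.2] [ 20. 120. 198.]
top 30 [385 193  15  15  88] [392.  200.4] [ 20.  120.5 202. ]
top 34 [324 221  20   8  88] [333.3 224.2] [ 20.  118.  201.5]
top 35 [369 234  13  16  89] [374.8 241.7] [ 20. 120. 203.]
top 36 [357 280  13  32 235] [362.6 295.6] [ 13. 120. 190.]
top 46 [110 308  65  10 311] [141.1 312.8] [ 17. 101. 192.]
top lid [115.52272727 366.5       ] [0.27446635 0.47545423] 0.04365064505766627 0.7196969696969697 0.003219979296163526
top lid [158.24576271 194.10169492] [0.6232974  0.44451685] 0.04805590297761613 0.6779661016949152 0.006347190066158408
top lid [366.24067797 211.54915254] [0.59469181 0.02122999] 0.09235008070875379 0.8508474576271187 0.00035790160158396395
top lid [330.10891089 123.31683168] [0.78114302 0.09230569] 0.027507467795848096 0.6831683168316832 0.0003829035809484867
top lid [542.29228592 207.33050248] [ 0.64550361 -0.37178139] 0.22359369202015886 0.6341118188251946 0.01377235611144623
top lid
[... 1743 characters left out ...]
235] [ 1.12943585 -0.1583049 ] 0.14814195714480885 0.7316176470588235 0.013106715530242249
scene lid [308.87306502 231.01547988] [0.5984538  0.01542232] 0.09213749805881735 0.5541795665634675 0.0026039934539583568
scene lid [ 69.0962963  234.71851852] [ 0.08398904 -0.13436474] 0.11830795603281836 0.6814814814814815 0.008418930892156572
scene lid [542.20805369 297.85234899] [ 0.82719659 -0.06733396] 0.3024252754226646 0.6487695749440716 0.009910861969908556
scene lid [159.53703704 198.84259259] [0.17246485 0.04049572] 0.06189279350707558 0.6111111111111112 0.005504009310964743
scene lid [530.06837607 154.76923077] [0.9606734 0.7026317] 0.1658344597644283 0.7948717948717948 0.02541362150751827
```

```bash
cat > m2.py <<'E'
from rig import optics
from h import *
f=optics.grab_frame("top"); im=f["img"]; hsv=cv2.cvtColor(im,cv2.COLOR_RGB2HSV).astype(int)
gold=((hsv[...,0]>10)&(hsv[...,0]<28)&(hsv[...,1]>80)&(hsv[...,2]>90))
w=np.clip((hsv[...,1]-25)/80.,0,1)
C=np.array([.5947,.0212]); ps=[]
for u,v in ((351,183),(392,200),(333,224),(375,242)):
    ys,xs=np.mgrid[v-14:v+15,u-14:u+15]; ww=w[ys,xs]*((abs(hsv[ys,xs,0]-19)<10)&(hsv[ys,xs,2]>90))
    p=back(np.c_[xs.ravel(),ys.ravel()],f,.080); ww=ww.ravel(); c=(p*ww[:,None]).sum(0)/ww.sum()
    d=p-c; S=(d*ww[:,None]).T@d/ww.sum(); e,V=np.linalg.eigh(S); a=V[:,1]
    r=c-C; print((u,v),c.round(4),"r",np.hypot(*r).round(4),"az",np.degrees(np.arctan2(r[1],r[0])).round(1),"ear yaw",np.degrees(np.arctan2(a[1],a[0]))%180,"len",np.sqrt(e[::-1]*12).round(4)); ps.append(c)
print("mean of nuts",np.mean(ps,0))
hm=((hsv[...,0]>6)&(hsv[...,0]<18)&(hsv[...,1]>90)&(hsv[...,2]>90)); m=np.zeros_like(hm);m[275:315,350:382]=hm[275:315,350:382]
q=np.argwhere(m)[:,::-1].astype(float); p=back(q,f,.077); c=p.mean(0); S=np.cov((p-c).T); e,V=np.linalg.eigh(S);a=V[:,1]
print("key",c,np.degrees(np.arctan2(a[1],a[0]))%180,np.sqrt(12*e))
E
python3 m2.py
```

```text
(351, 183) [0.6536 0.0473] r 0.0644 az 23.9 ear yaw 58.94782430003589 len [0.0336 0.0138]
(392, 200) [ 0.6201 -0.0378] r 0.0642 az -66.7 ear yaw 135.22613820766432 len [0.0329 0.0132]
(333, 224) [0.5686 0.0805] r 0.0648 az 113.7 ear yaw 85.11872049748226 len [0.0333 0.0128]
(375, 242) [ 0.5351 -0.0038] r 0.0646 az -157.3 ear yaw 35.63917949561136 len [0.0331 0.0133]
mean of nuts [0.59433722 0.02158503]
key [0.42682416 0.01917237] 12.001518583811048 [0.01494331 0.06256832]
```

Pan centre is about (0.5945, 0.0214) at yaw 23.4°, and the nuts check out at r≈64.5 mm and 90° spacing. The wooden-handled key with a steel foot is at (0.427, 0.019), yaw 12°. Moving towards it.

Call:
apply_moves --pt "0 0 0 0.028 0.035 0 0.045" --pt "0 0 0 0.028 0.035 0 0.045" --pt "0 0 0 0.028 0.035 0 0.045" --pt "0 0 0 0.028 0.035 0 0.045" --pt "0 0 0 0.028 0.035 0 0.045" --pt "0 0 0 0.028 0.035 0 0.045" --pt "0 0 0 0.028 0.035 0 0.045" --pt "0 0 0 0.028 0.035 0 0.045" --pt "0 0 0 0.028 0.035 0 0.045" --pt "0 0 0 0.028 0.035 0 0.045" --grip_force 50

```text
clock: 1.25
tcp_pos: [0.4542, -0.3007, 0.2268]
eef_rot: [-1.571, -0.0, 0.26]
ft_force: [1.4, -0.8, -0.1]
width: 0.515
```

Call:
apply_moves --pt "0 0 0 -0.003 0.032 0 0.045" --pt "0 0 0 -0.003 0.032 0 0.045" --pt "0 0 0 -0.003 0.032 0 0.045" --pt "0 0 0 -0.003 0.032 0 0.045" --pt "0 0 0 -0.003 0.032 0 0.045" --pt "0 0 0 -0.003 0.032 0 0.045" --pt "0 0 -2.9 -0.003 0.032 0 0.045" --pt "0 0 0 -0.003 0.032 0 0.045" --pt "0 0 0 0 0.032 0 0.045" --pt "0 0 0 0 0 0 0.045"

```text
clock: 2.25
tcp_pos: [0.4295, -0.0118, 0.2269]
eef_rot: [-1.57, -0.001, 0.212]
ft_force: [-0.4, 0.4, -0.3]
width: 0.512
```

Call:
apply_moves --pt "0 0 0 -0.003 0.031 0 0.045" --pt "0 0 0 0 0 -0.04 0.045" --pt "0 0 0 0 0 -0.04 0.045" --pt "0 0 0 0 0 -0.04 0.045" --pt "0 0 0 0 0 0 0.045"

```text
clock: 2.75
tcp_pos: [0.423, 0.0149, 0.1027]
eef_rot: [-1.572, 0.009, 0.208]
ft_force: [-0.9, -1.0, -0.2]
width: 0.511
```

Run:
```python
from rig import optics,readout
import cv2
o=readout.observe();print(o["tcp_pos"],o["eef_rot"],o["width"],o["wrist_torque"])
s=optics.grab_frame("scene")["img"][:,:,::-1];t=optics.grab_frame("top")["img"][:,:,::-1]
a=cv2.resize(s[150:270,190:310],None,fx=4,fy=4,interpolation=cv2.INTER_CUBIC)
b=cv2.resize(t[250:330,320:400],None,fx=6,fy=6,interpolation=cv2.INTER_CUBIC)[:480,:320] 
import numpy as np
cv2.imwrite("pics/g1.png",np.hstack([a,b]))
```

```text
[0.42295039 0.01493374 0.10270297] [-1.57235515  0.00861866  0.20810968] 0.510689766657137 [-0.13559071  0.11282908  0.0082616 ]
```

View pics/g1.png

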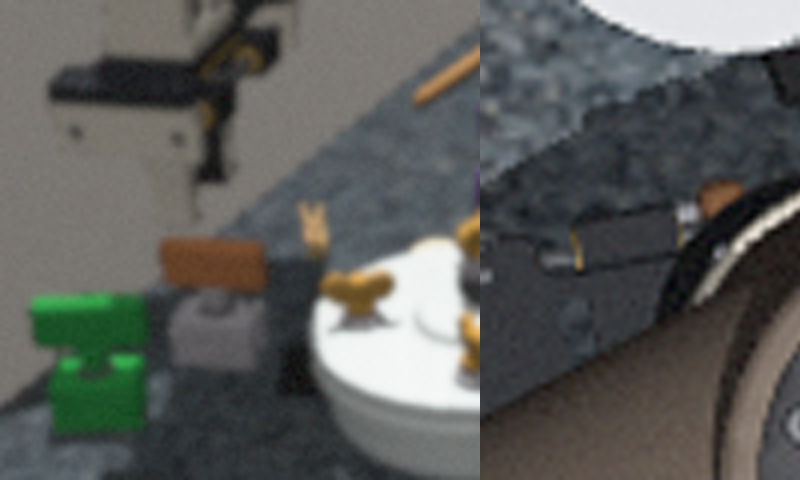

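Call:
apply_moves --pt "0 0 0 0 0 0 0.045" --pt "0 0 0 0 0 0 0.045"

```text
clock: 3.05
tcp_pos: [0.4277, 0.0171, 0.1084]
eef_rot: [-1.57, -0.003, 0.209]
ft_force: [0.1, -0.2, -0.3]
width: 0.512
```

Call:
apply_moves --pt "0 0 0 -0.001 0.002 -0.015 0.045" --pt "0 0 0 0 0 -0.015 0.045" --pt "0 0 0 0 0 -0.015 0.045" --pt "0 0 0 0 0 -0.01 0.045" --pt "0 0 0 0 0 -0.007 0.045" --pt "0 0 0 0 0 0 0.045" --pt "0 0 0 0 0 0 0.045"

```text
clock: 3.75
tcp_pos: [0.4258, 0.0188, 0.045]
eef_rot: [-1.571, -0.001, 0.209]
ft_force: [0.6, -0.4, 0.3]
width: 0.513
```

```bash
cat > look.py <<'E'
import sys,cv2,numpy as np
from rig import optics,readout
n,x0,y0,x1,y1,out=sys.argv[1],*map(int,sys.argv[2:6]),sys.argv[6]
i=optics.grab_frame(n)["img"][:,:,::-1][y0:y1,x0:x1]
f=min(780/(x1-x0),590/(y1-y0)); cv2.imwrite("pics/"+out,cv2.resize(i,None,fx=f,fy=f,interpolation=cv2.INTER_CUBIC))
o=readout.observe()
for k in("clock","tcp_pos","eef_rot","ft_force","wrist_torque","width"): print(k,np.round(o[k],4))
E
python3 look.py scene 190 160 310 270 g2.png
```

```text
clock 3.8
tcp_pos [0.4259 0.0189 0.0451]
eef_rot [-1.5706e+00 -9.0000e-04  2.0930e-01]
ft_force [ 0.0748 -0.2309  0.0582]
wrist_torque [-0.0005  0.0246 -0.0162]
width 0.513
```

View pics/g2.png

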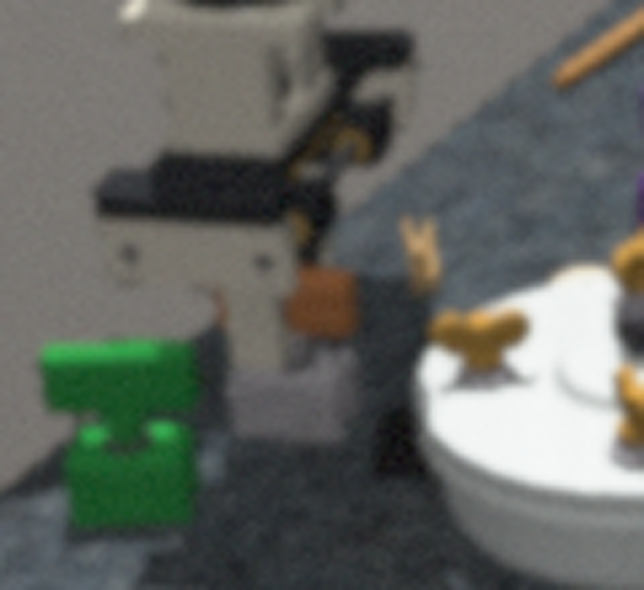

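Call:
apply_moves --pt "0 0 0 0 0 0 0.01" --pt "0 0 0 0 0 0 0.01" --pt "0 0 0 0 0 0 0.01" --pt "0 0 0 0 0 0 0.01" --pt "0 0 0 0 0 0 0.01" --pt "0 0 0 0 0 0 0.01" --grip_force 50

```text
clock: 4.4
tcp_pos: [0.4255, 0.0187, 0.0447]
eef_rot: [-1.571, -0.0, 0.209]
ft_force: [0.6, -0.7, 3.1]
width: 0.197
```

```bash
python3 look.py scene 190 160 310 270 g3.png
```

```text
clock 4.45
tcp_pos [0.4255 0.0186 0.0447]
eef_rot [-1.5709e+00 -2.0000e-04  2.0930e-01]
ft_force [ 0.9749 -1.0511  2.8311]
wrist_torque [-0.2899  0.0106 -0.0332]
width 0.1946
```

View pics/g3.png

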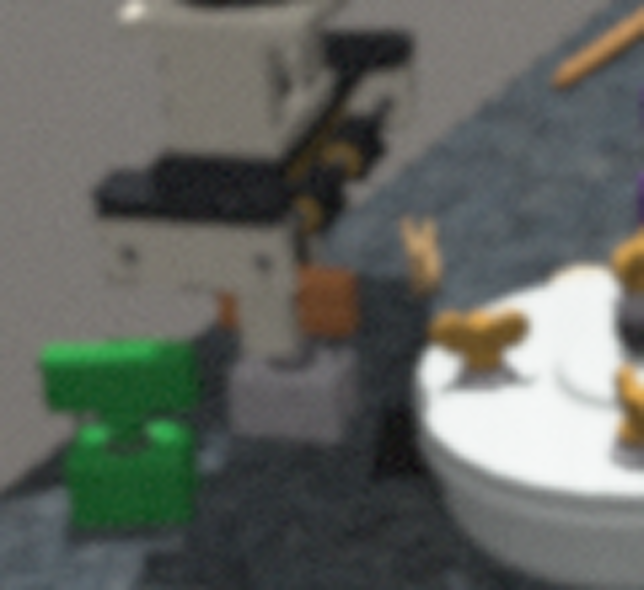

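Call:
apply_moves --pt "0 0 0 0 0 0.01 0.01" --pt "0 0 0 0 0 0.02 0.01" --pt "0 0 0 0 0 0.03 0.01" --pt "0 0 8 0 0 0.03 0.01" --pt "0 0 8 0 0 0.02 0.01" --pt "0 0 8 0.01 0.005 0.01 0.01" --pt "0 0 8 0.015 0.006 0 0.01" --pt "0 0 8 0.02 0.01 0 0.01" --pt "0 0 8 0.02 0.01 0 0.01" --pt "0 0 8 0.02 0.01 0 0.01"

```text
clock: 5.45
tcp_pos: [0.5105, 0.0599, 0.1648]
eef_rot: [-1.57, 0.0, 1.192]
ft_force: [-0.6, -0.2, -2.3]
width: 0.197
```

Call:
apply_moves --pt "0 0 8 0.02 0.01 0 0.01" --pt "0 0 8 0.02 0.01 0 0.01" --pt "0 0 1 0.014 0.001 0 0.01" --pt "0 0 0 0 0 0 0.01" --pt "0 0 0 0 0 0 0.01" --pt "0 0 0 0 0 0 0.01"

```text
clock: 6.05
tcp_pos: [0.5634, 0.0802, 0.1646]
eef_rot: [-1.57, 0.0, 1.481]
ft_force: [0.2, -0.1, -2.2]
width: 0.195
```

```bash
python3 look.py scene 220 130 380 270 g4.png; python3 look.py top 300 150 420 260 t4.png
```

```text
clock 6.1
tcp_pos [0.5636 0.0803 0.1647]
eef_rot [-1.5705e+00 -1.0000e-04  1.4818e+00]
ft_force [-0.1023 -0.5263 -1.8259]
wrist_torque [ 0.0336  0.0414 -0.0568]
width 0.1944
clock 6.15
tcp_pos [0.5637 0.0804 0.1648]
eef_rot [-1.5707e+00 -2.0000e-04  1.4822e+00]
ft_force [ 0.7483  0.9388 -3.2295]
wrist_torque [0.025  0.1043 0.0372]
width 0.1967
```

View pics/g4.png

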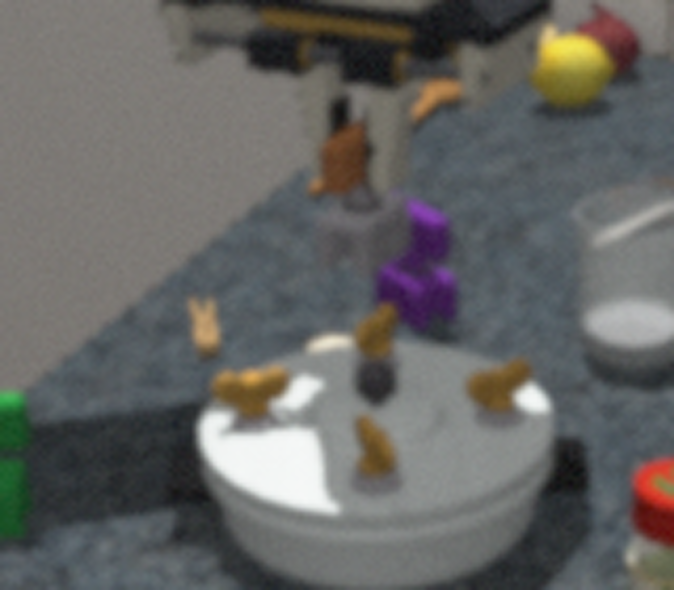

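View pics/t4.png

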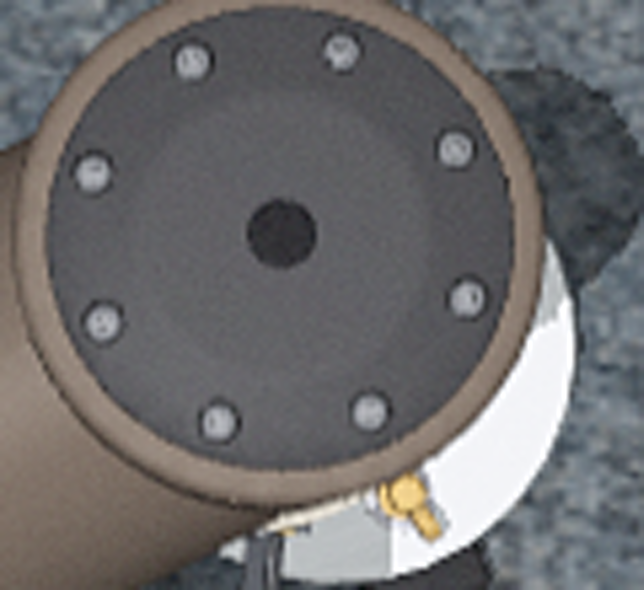

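Call:
apply_moves --pt "0 0 0 0.005 0 -0.01 0.01" --pt "0 0 0 0 0 -0.01 0.01" --pt "0 0 0 0 0 -0.008 0.01" --pt "0 0 0 0 0 0 0.01" --pt "0 0 0 0 0 0 0.01"

```text
clock: 6.65
tcp_pos: [0.5692, 0.0805, 0.1361]
eef_rot: [-1.57, 0.001, 1.483]
ft_force: [-0.6, 0.4, -2.0]
width: 0.194
```

```bash
python3 look.py scene 250 150 360 250 g5.png; python3 -c "
from rig import readout
print(readout.observe()['joint_efforts'])"
```

```text
clock 6.7
tcp_pos [0.5695 0.0807 0.1365]
eef_rot [-1.5707e+00  3.0000e-04  1.4834e+00]
ft_force [ 0.377  -1.3966 -2.1421]
wrist_torque [ 0.024   0.0302 -0.0014]
width 0.1941
[-3.21133796e-02 -4.85229278e+01  2.62246102e+01  6.43863603e+00
 -2.24272907e-02 -2.11850835e-03]
```

View pics/g5.png

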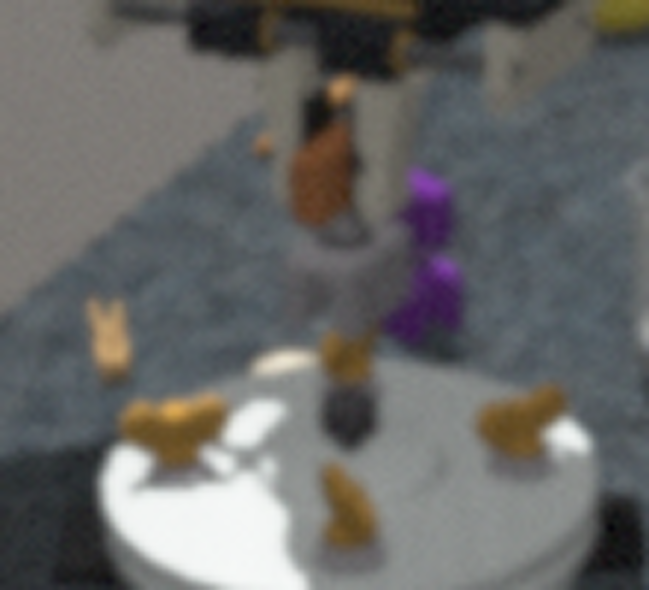

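```bash
cat > ov.py <<'E'
import sys
from rig import optics,readout
from h import *
# args: nutx nuty nutyaw nutz out ; key from tcp
nx,ny,nyaw,nz=map(float,sys.argv[1:5])
x0,y0,x1,y1=map(int,sys.argv[6:10])
f=optics.grab_frame("scene"); o=readout.observe()
im=f["img"][y0:y1,x0:x1,::-1]; s=min(780/(x1-x0),590/(y1-y0)); im=cv2.resize(im,None,fx=s,fy=s,interpolation=cv2.INTER_CUBIC).copy()
def box(cx,cy,yaw,L,W,za,zb,col):
    c,sn=np.cos(yaw),np.sin(yaw); P=[[cx+c*a-sn*b,cy+sn*a+c*b,z] for z in(za,zb) for a,b in((-L/2,-W/2),(L/2,-W/2),(L/2,W/2),(-L/2,W/2))]
    q=((proj(P,f)-[x0,y0]+.5)*s).astype(int)
    for i in range(4):
        for a,b in((i,(i+1)%4),(4+i,4+(i+1)%4),(i,i+4)): cv2.line(im,tuple(map(int,q[a])),tuple(map(int,q[b])),col,1)
t=o["tcp_pos"]; yaw=o["eef_rot"][2]; kz=t[2]-.0447
kx,ky=t[0]+.001*np.cos(yaw),t[1]+.001*np.sin(yaw)
box(nx,ny,np.radians(nyaw),.042,.007,nz+.008,nz+.026,(0,255,0))
box(kx,ky,yaw,.05,.032,kz,kz+.03,(0,0,255)); box(kx,ky,yaw,.05,.019,kz,kz,(255,0,0)); box(kx,ky,yaw,.064,.016,kz+.047,kz+.077,(255,255,0))
cv2.imwrite("pics/"+sys.argv[5],im); print(t,o["eef_rot"],kz,o["joint_efforts"][5])
E
python3 ov.py .5687 .0811 85 .0612 o5.png 250 150 360 250
```

```text
[0.56958039 0.08074749 0.13676475] [-1.57111184e+00 -5.72778495e-05  1.48333303e+00] 0.09206475456699331 -0.001419157488271594
```

View pics/o5.png

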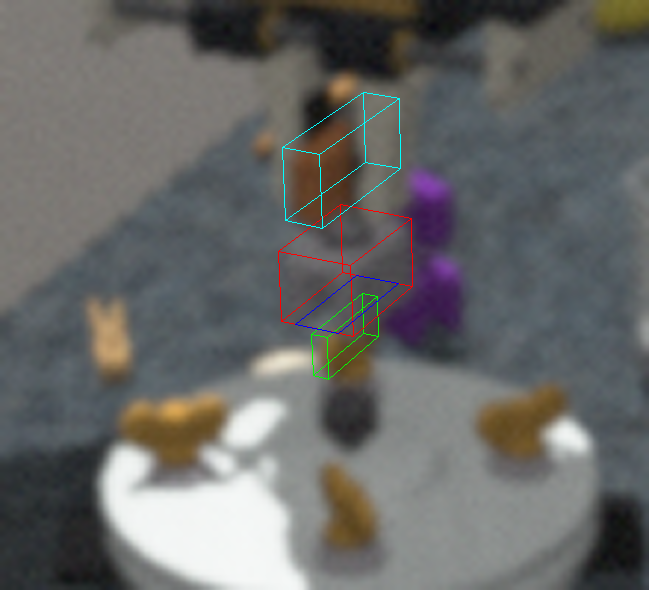

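Call:
apply_moves --pt "0 0 0 0 0 -0.003 0.01" --pt "0 0 0 0 0 -0.003 0.01" --pt "0 0 0 0 0 -0.003 0.01" --pt "0 0 0 0 0 0 0.01"

```text
clock: 7.15
tcp_pos: [0.569, 0.0805, 0.127]
eef_rot: [-1.57, 0.0, 1.483]
ft_force: [0.2, -0.0, -2.3]
width: 0.196
```

```bash
python3 ov.py .5687 .0811 85 .0612 o6.png 250 150 360 250
```

```text
[0.56918011 0.08057694 0.12727441] [-1.57028959e+00  3.26478538e-04  1.48329376e+00] 0.08257440940203342 -0.0002538990884204395
```

View pics/o6.png

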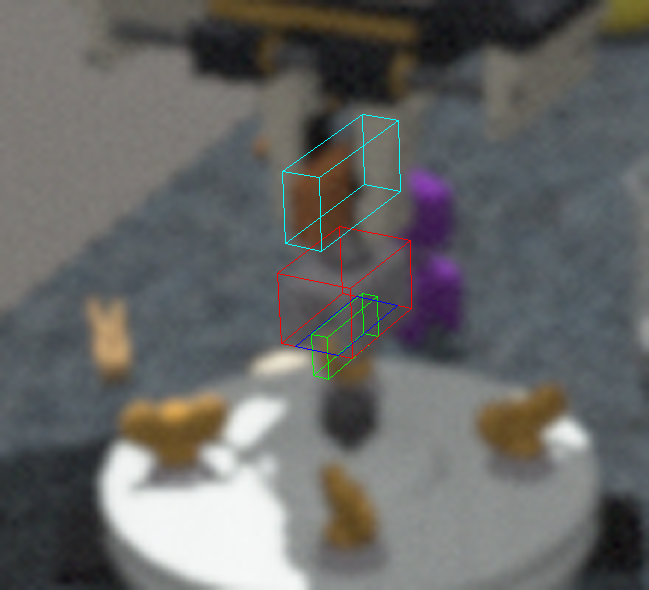

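Call:
apply_moves --pt "0 0 0 0 0 -0.002 0.01" --pt "0 0 0 0 0 -0.002 0.01" --pt "0 0 0 0 0 -0.002 0.01" --pt "0 0 0 0 0 0 0.01"

```text
clock: 7.6
tcp_pos: [0.5692, 0.0806, 0.1212]
eef_rot: [-1.57, 0.0, 1.483]
ft_force: [0.8, -0.3, -3.2]
width: 0.196
```

```bash
cat > st.py <<'E'
from rig import readout
import numpy as np
o=readout.observe(); print(round(o["clock"],2),np.round(o["tcp_pos"],4),"yaw",np.degrees(o["eef_rot"][2]).round(2),o["eef_rot"][:2].round(4),"kz",round(o["tcp_pos"][2]-.0447,4),"j6",round(o["joint_efforts"][5],4),"F",o["ft_force"].round(1),"M",o["wrist_torque"].round(3))
E
python3 st.py
```

```text
7.6 [0.5692 0.0806 0.1212] yaw 84.98 [-1.5703e+00  2.0000e-04] kz 0.0765 j6 0.0006 F [ 0.8 -0.3 -3.2] M [0.03  0.119 0.036]
```

Call:
apply_moves --pt "0 0 0 0 0 -0.002 0.01" --pt "0 0 0 0 0 -0.002 0.01" --pt "0 0 0 0 0 0 0.01"

```text
clock: 7.9
tcp_pos: [0.5691, 0.0806, 0.1172]
eef_rot: [-1.57, 0.0, 1.483]
ft_force: [0.4, 0.8, -3.3]
width: 0.193
```

```bash
python3 st.py
```

```text
7.9 [0.5691 0.0806 0.1172] yaw 84.98 [-1.5703e+00  2.0000e-04] kz 0.0725 j6 0.0007 F [ 0.4  0.8 -3.3] M [ 0.01   0.088 -0.009]
```

Call:
apply_moves --pt "0 0 -2 0 0 0 0.01" --pt "0 0 -2 0 0 0 0.01" --pt "0 0 0 0 0 0 0.01"

```text
clock: 8.2
tcp_pos: [0.5694, 0.0807, 0.1176]
eef_rot: [-1.571, 0.0, 1.413]
ft_force: [0.4, -0.1, -2.6]
width: 0.192
```

```bash
python3 st.py
```

```text
8.2 [0.5694 0.0807 0.1176] yaw 80.96 [-1.5708  0.    ] kz 0.0729 j6 -0.5085 F [ 0.4 -0.1 -2.6] M [0.052 0.091 0.008]
```

Call:
apply_moves --pt "0 0 -2 0 0 0 0.01" --pt "0 0 -2 0 0 0 0.01"

```text
clock: 8.4
tcp_pos: [0.5695, 0.0807, 0.1176]
eef_rot: [-1.571, -0.0, 1.344]
ft_force: [0.8, -0.5, -2.3]
width: 0.191
```

```bash
python3 st.py
```

```text
8.4 [0.5695 0.0807 0.1176] yaw 76.98 [-1.571e+00 -1.000e-04] kz 0.0729 j6 0.5709 F [ 0.8 -0.5 -2.3] M [ 0.091  0.072 -0.009]
```

Call:
apply_moves --pt "0 0 -2 0 0 0 0.01" --pt "0 0 -2 0 0 0 0.01"

```text
clock: 8.6
tcp_pos: [0.5695, 0.0807, 0.1176]
eef_rot: [-1.571, -0.0, 1.274]
ft_force: [-0.1, 0.2, -2.1]
width: 0.194
```

```bash
python3 st.py
```

```text
8.6 [0.5695 0.0807 0.1176] yaw 72.98 [-1.5709e+00 -1.0000e-04] kz 0.0729 j6 0.4709 F [-0.1  0.2 -2.1] M [0.043 0.052 0.135]
```

Call:
apply_moves --pt "0 0 0 0 0 0 0.01" --pt "0 0 0 0 0 0 0.01"

```text
clock: 8.8
tcp_pos: [0.5695, 0.0807, 0.1176]
eef_rot: [-1.571, -0.0, 1.275]
ft_force: [0.0, 0.4, -2.2]
width: 0.195
```

```bash
python3 st.py;python3 ov.py .5687 .0811 75 .0610 o7.png 250 150 360 250; python3 st.py
```

```text
8.8 [0.5695 0.0807 0.1176] yaw 73.08 [-1.5709e+00 -1.0000e-04] kz 0.0729 j6 -0.1594 F [ 0.   0.4 -2.2] M [ 0.034 -0.014  0.086]
[0.56944951 0.08072021 0.11759308] [-1.57093399e+00 -8.90001300e-05  1.27533807e+00] 0.07289308342850698 -0.09814623976126313
8.85 [0.5694 0.0807 0.1176] yaw 73.07 [-1.5709e+00 -1.0000e-04] kz 0.0729 j6 -0.0981 F [ 1.1  0.7 -2.9] M [ 0.024 -0.014  0.104]
```

View pics/o7.png

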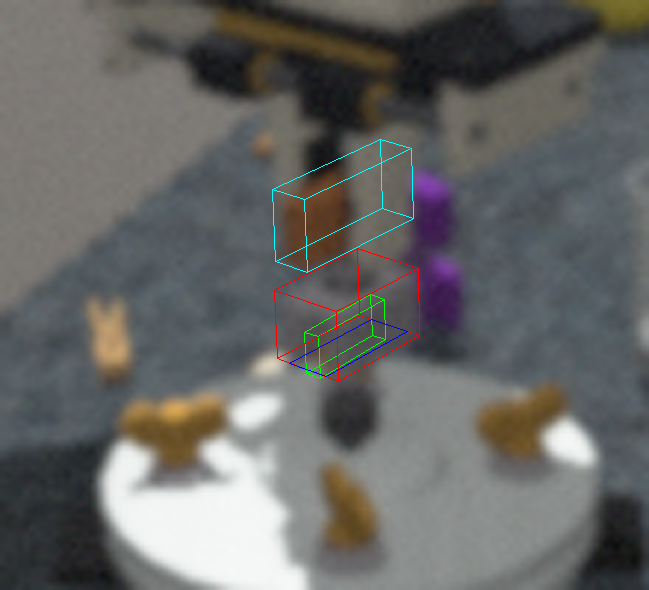

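Call:
apply_moves --pt "0 0 -4 0 0 0 0.01" --pt "0 0 -4 0 0 0 0.01" --pt "0 0 -4 0 0 0 0.01" --pt "0 0 -4 0 0 0 0.01" --pt "0 0 -4 0 0 0 0.01" --pt "0 0 0 0 0 0 0.01" --pt "0 0 0 0 0 0 0.01"

```text
clock: 9.55
tcp_pos: [0.5694, 0.0807, 0.1174]
eef_rot: [-1.571, -0.0, 0.927]
ft_force: [0.8, 0.5, -3.8]
width: 0.193
```

```bash
python3 st.py
```

```text
9.55 [0.5694 0.0807 0.1174] yaw 53.13 [-1.5707 -0.    ] kz 0.0727 j6 -0.2356 F [ 0.8  0.5 -3.8] M [ 0.209 -0.233  0.097]
```

Call:
apply_moves --pt "0 0 -4 0 0 0 0.01" --pt "0 0 -4 0 0 0 0.01" --pt "0 0 -4 0 0 0 0.01" --pt "0 0 -4 0 0 0 0.01" --pt "0 0 -4 0 0 0 0.01" --pt "0 0 -2.5 0 0 0 0.01" --pt "0 0 0 0 0 0 0.01" --pt "0 0 0 0 0 0 0.01"

```text
clock: 10.35
tcp_pos: [0.5692, 0.0807, 0.1174]
eef_rot: [-1.571, 0.0, 0.535]
ft_force: [0.7, 1.1, -5.1]
width: 0.197
```

```bash
python3 st.py
```

```text
10.35 [0.5692 0.0807 0.1174] yaw 30.63 [-1.5706e+00  2.0000e-04] kz 0.0727 j6 -0.1736 F [ 0.7  1.1 -5.1] M [ 0.428 -0.142  0.116]
```

Call:
apply_moves --pt "0 0 3 0 0 0 0.01" --pt "0 0 3 0 0 0 0.01" --pt "0 0 3.5 0 0 0 0.01" --pt "0 0 0 0 0 0 0.01"

```text
clock: 10.75
tcp_pos: [0.5694, 0.0805, 0.1178]
eef_rot: [-1.571, 0.0, 0.7]
ft_force: [0.4, 0.0, -2.5]
width: 0.196
```

```bash
python3 st.py
```

```text
10.75 [0.5694 0.0805 0.1178] yaw 40.13 [-1.571  0.   ] kz 0.0731 j6 0.8831 F [ 0.4  0.  -2.5] M [ 0.067  0.056 -0.025]
```

Call:
apply_moves --pt "0 0 0 0 0 0.003 0.01" --pt "0 0 0 0 0 0.005 0.01" --pt "0 0 0 0 0 0.01 0.01" --pt "0 0 0 0 0 0.015 0.01" --pt "0 0 0 0 0 0.015 0.01" --pt "0 0 8 0 0 0 0.01"

```text
clock: 11.35
tcp_pos: [0.5709, 0.0811, 0.1689]
eef_rot: [-1.573, -0.004, 0.838]
ft_force: [0.1, -0.4, -1.9]
width: 0.193
```

```bash
python3 st.py; python3 ov.py .5687 .0811 40 .0605 o8.png 250 130 370 250
```

```text
11.35 [0.5709 0.0811 0.1689] yaw 48.04 [-1.5732 -0.0039] kz 0.1242 j6 -4.1639 F [ 0.1 -0.4 -1.9] M [ 0.061 -0.024  0.06 ]
[0.57037524 0.08101702 0.16786128] [-1.57242969 -0.00301573  0.85071108] 0.12316128198081913 -2.3286572098731995
```

View pics/o8.png

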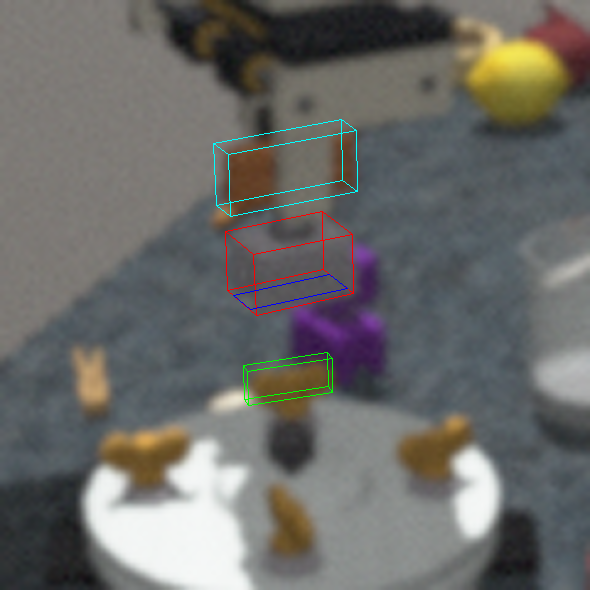

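Call:
apply_moves --pt "0 0 8 0.0046 -0.011 0 0.01" --pt "0 0 8 0.0046 -0.011 0 0.01" --pt "0 0 8 0.0046 -0.011 0 0.01" --pt "0 0 8 0.0046 -0.011 0 0.01" --pt "0 0 8 0.0046 -0.011 0 0.01" --pt "0 0 8 0.0046 -0.011 0 0.01" --pt "0 0 8 0.0046 -0.011 0 0.01" --pt "0 0 8 0.0046 -0.011 0 0.01" --pt "0 0 8 0.0046 -0.011 0 0.01" --pt "0 0 8 0.0046 -0.011 0 0.01"

```text
clock: 12.4
tcp_pos: [0.6155, -0.0298, 0.166]
eef_rot: [-1.571, 0.0, 2.237]
ft_force: [0.3, -0.2, -3.3]
width: 0.197
```

Call:
apply_moves --pt "0 0 7 0.0046 -0.01 0 0.01" --pt "0 0 0 0 0 -0.015 0.01" --pt "0 0 0 0 0 -0.015 0.01" --pt "0 0 0 0 0 0 0.01" --pt "0 0 0 0 0 0 0.01" --pt "0 0 0 0 0 0 0.01"

```text
clock: 13.0
tcp_pos: [0.6206, -0.0392, 0.1367]
eef_rot: [-1.572, 0.001, 2.355]
ft_force: [0.3, 0.0, -2.4]
width: 0.194
```

```bash
python3 st.py; python3 ov.py .6203 -.0383 135 .0613 o9.png 260 140 370 240
```

```text
13.0 [ 0.6206 -0.0392  0.1367] yaw 134.96 [-1.5717e+00  1.0000e-03] kz 0.092 j6 -0.0214 F [ 0.3  0.  -2.4] M [-0.002  0.144  0.031]
[ 0.62055232 -0.03917625  0.13664582] [-1.57190169e+00  9.48889709e-04  2.35567796e+00] 0.09194582144594224 -0.01662525173742324
```

View pics/o9.png

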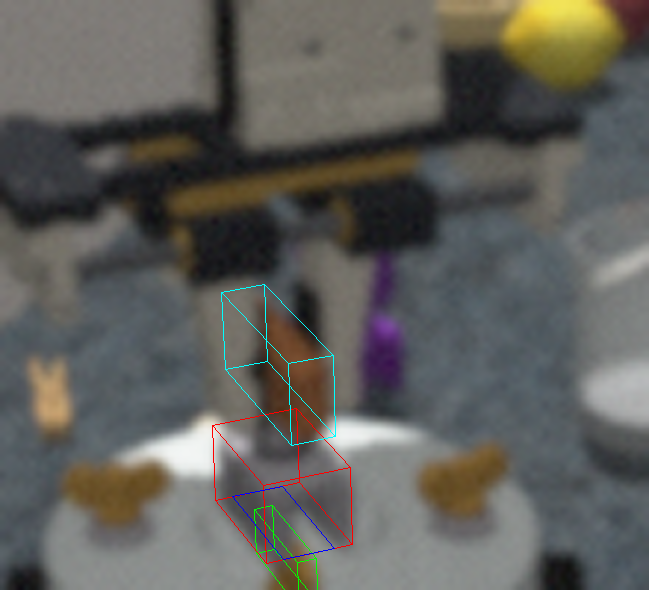

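Call:
apply_moves --pt "0 0 0 0 0 -0.003 0.01" --pt "0 0 0 0 0 -0.003 0.01" --pt "0 0 0 0 0 -0.003 0.01" --pt "0 0 0 0 0 0 0.01"

```text
clock: 13.45
tcp_pos: [0.6196, -0.0394, 0.1259]
eef_rot: [-1.57, -0.001, 2.356]
ft_force: [-0.1, -0.4, -2.5]
width: 0.196
```

Call:
apply_moves --pt "0 0 0 0 0 -0.002 0.01" --pt "0 0 0 0 0 -0.002 0.01" --pt "0 0 0 0 0 -0.002 0.01" --pt "0 0 0 0 0 0 0.01"

```text
clock: 13.85
tcp_pos: [0.6197, -0.0394, 0.1202]
eef_rot: [-1.57, -0.0, 2.356]
ft_force: [-0.8, -0.9, -2.7]
width: 0.194
```

Call:
apply_moves --pt "0 0 0 0 0 -0.002 0.01" --pt "0 0 0 0 0 -0.002 0.01" --pt "0 0 0 0 0 0 0.01"

```text
clock: 14.15
tcp_pos: [0.6197, -0.0394, 0.1162]
eef_rot: [-1.57, -0.0, 2.356]
ft_force: [-0.2, -0.3, -2.5]
width: 0.191
```

```bash
python3 st.py; python3 ov.py .6203 -.0383 135 .0613 o10.png 260 160 370 260
```

```text
14.15 [ 0.6197 -0.0394  0.1162] yaw 134.98 [-1.5703e+00 -4.0000e-04] kz 0.0715 j6 0.0002 F [-0.2 -0.3 -2.5] M [0.    0.121 0.024]
[ 0.61985384 -0.03935019  0.11635854] [-1.57049550e+00 -2.11449921e-04  2.35588672e+00] 0.07165854216308287 -0.00017065794963855296
```

View pics/o10.png

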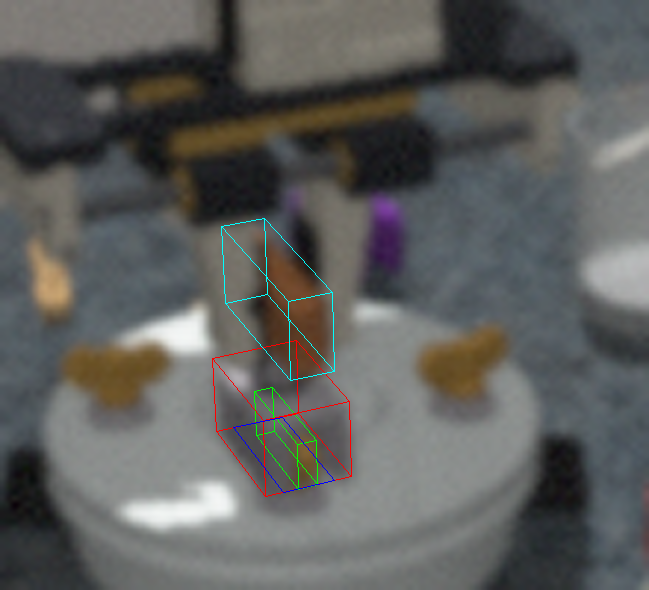

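Call:
apply_moves --pt "0 0 -3 0 0 0 0.01" --pt "0 0 -3 0 0 0 0.01" --pt "0 0 0 0 0 0 0.01"

```text
clock: 14.5
tcp_pos: [0.6204, -0.0391, 0.1168]
eef_rot: [-1.572, 0.0, 2.251]
ft_force: [1.1, 0.8, -2.7]
width: 0.194
```

```bash
python3 st.py
```

```text
14.5 [ 0.6204 -0.0391  0.1168] yaw 128.95 [-1.5717e+00  3.0000e-04] kz 0.0721 j6 -0.7896 F [ 1.1  0.8 -2.7] M [ 0.365 -0.213  0.034]
```

Call:
apply_moves --pt "0 0 -3 0 0 0 0.01" --pt "0 0 -3 0 0 0 0.01" --pt "0 0 0 0 0 0 0.01" --pt "0 0 0 0 0 0 0.01"

```text
clock: 14.9
tcp_pos: [0.6204, -0.0391, 0.1167]
eef_rot: [-1.572, 0.0, 2.149]
ft_force: [1.2, 1.4, -2.4]
width: 0.193
```

```bash
python3 st.py
```

```text
14.9 [ 0.6204 -0.0391  0.1167] yaw 123.13 [-1.5717e+00  2.0000e-04] kz 0.072 j6 -0.191 F [ 1.2  1.4 -2.4] M [ 0.863 -0.466  0.136]
```

Call:
apply_moves --pt "0 0 -4 0 0 0 0.01" --pt "0 0 -4 0 0 0 0.01" --pt "0 0 -4 0 0 0 0.01" --pt "0 0 -4 0 0 0 0.01" --pt "0 0 -4 0 0 0 0.01" --pt "0 0 0 0 0 0 0.01"

```text
clock: 15.5
tcp_pos: [0.6204, -0.039, 0.1166]
eef_rot: [-1.572, -0.0, 1.798]
ft_force: [2.4, 2.6, -3.6]
width: 0.194
```

```bash
python3 st.py
```

```text
15.5 [ 0.6204 -0.039   0.1166] yaw 103.03 [-1.5717e+00 -2.0000e-04] kz 0.0719 j6 -1.113 F [ 2.4  2.6 -3.6] M [ 0.947 -0.826  0.1  ]
```

Call:
apply_moves --pt "0 0 -4 0 0 0 0.01" --pt "0 0 -4 0 0 0 0.01" --pt "0 0 -4 0 0 0 0.01" --pt "0 0 -4 0 0 0 0.01" --pt "0 0 -4 0 0 0 0.01" --pt "0 0 -2.5 0 0 0 0.01" --pt "0 0 0 0 0 0 0.01" --pt "0 0 0 0 0 0 0.01"

```text
clock: 16.3
tcp_pos: [0.6204, -0.0392, 0.1167]
eef_rot: [-1.571, -0.0, 1.408]
ft_force: [3.7, 0.7, -4.5]
width: 0.193
```

```bash
python3 st.py; python3 ov.py .6203 -.0383 90 .0605 o11.png 260 160 370 260
```

```text
16.3 [ 0.6204 -0.0392  0.1167] yaw 80.67 [-1.5715e+00 -2.0000e-04] kz 0.072 j6 -0.1598 F [ 3.7  0.7 -4.5] M [ 0.812 -1.088  0.139]
[ 0.6203508  -0.03925921  0.11669948] [-1.57151737e+00 -1.86065740e-04  1.40747093e+00] 0.07199947678856833 -0.08247262565419078
```

View pics/o11.png

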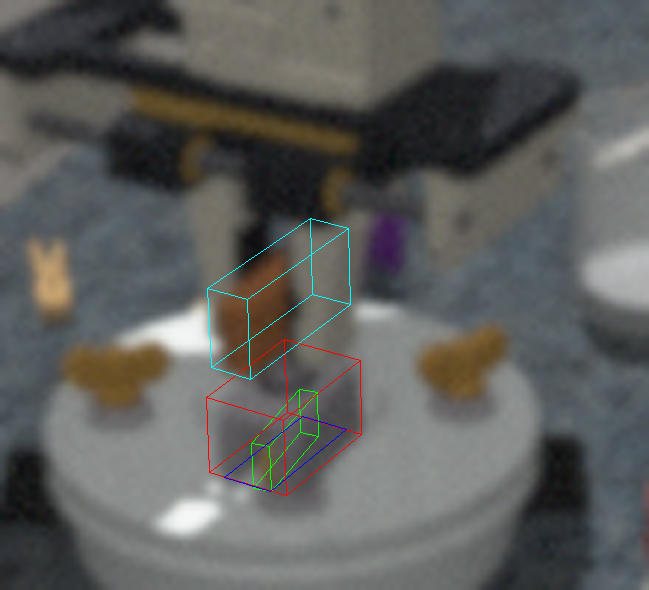

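Call:
apply_moves --pt "0 0 3 0 0 0 0.01" --pt "0 0 3 0 0 0 0.01" --pt "0 0 3.5 0 0 0 0.01" --pt "0 0 0 0 0 0 0.01"

```text
clock: 16.75
tcp_pos: [0.6192, -0.0398, 0.1165]
eef_rot: [-1.569, 0.001, 1.573]
ft_force: [0.8, 0.1, -3.7]
width: 0.193
```

```bash
python3 st.py
```

```text
16.75 [ 0.6192 -0.0398  0.1165] yaw 90.11 [-1.5694e+00  6.0000e-04] kz 0.0718 j6 0.8749 F [ 0.8  0.1 -3.7] M [ 0.069 -0.019  0.011]
```

Call:
apply_moves --pt "0 0 0 0 0 0.003 0.01" --pt "0 0 0 0 0 0.005 0.01" --pt "0 0 0 0 0 0.01 0.01" --pt "0 0 0 0 0 0.015 0.01" --pt "0 0 0 0 0 0.015 0.01" --pt "0 0 -8 -0.022 0.008 0 0.01" --pt "0 0 -8 -0.022 0.009 0 0.01" --pt "0 0 -8 -0.022 0.009 0 0.01" --pt "0 0 -8 -0.02 0.009 0 0.01"

```text
clock: 17.65
tcp_pos: [0.533, -0.0042, 0.1655]
eef_rot: [-1.571, -0.0, 1.006]
ft_force: [-0.2, 0.2, -2.5]
width: 0.189
```

```bash
python3 st.py; python3 ov.py .6203 -.0383 90 .0605 o12.png 230 150 360 260
```

```text
17.65 [ 0.533  -0.0042  0.1655] yaw 57.62 [-1.5712e+00 -5.0000e-04] kz 0.1208 j6 2.8172 F [-0.2  0.2 -2.5] M [ 0.108  0.08  -0.061]
[ 0.53016423 -0.00358746  0.16547285] [-1.56959012e+00 -4.10274598e-04  9.95001334e-01] 0.12077284708704844 1.7933443933725357
```

View pics/o12.png

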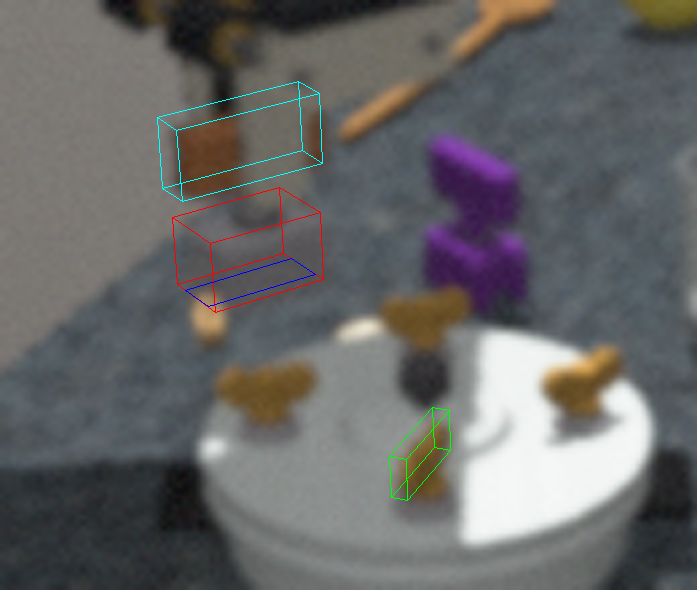

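```bash
python3 look.py top 300 150 420 260 t12.png
```

```text
clock 17.75
tcp_pos [ 0.5319 -0.0038  0.1658]
eef_rot [-1.5707e+00 -7.0000e-04  1.0078e+00]
ft_force [ 0.2189 -0.2253 -2.2375]
wrist_torque [ 0.0676 -0.1165 -0.0106]
width 0.1914
```

View pics/t12.png

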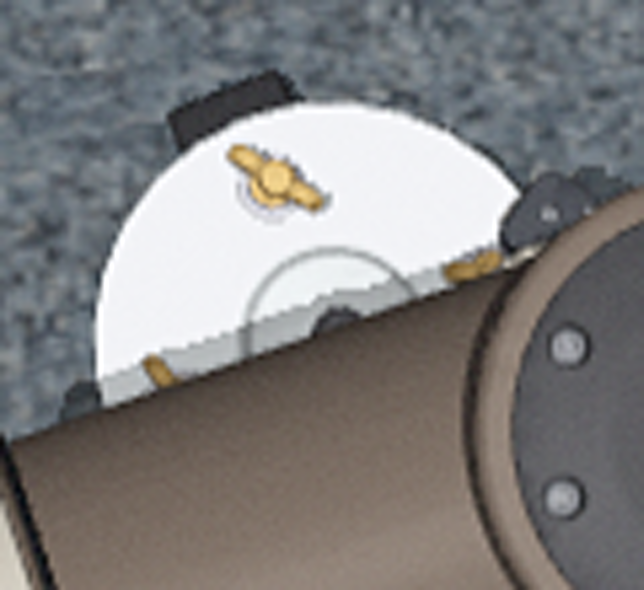

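Call:
apply_moves --pt "0 0 -8 0.003 -0.001 0 0.01" --pt "0 0 -8 0 0 -0.014 0.01" --pt "0 0 -6 0 0 -0.014 0.01" --pt "0 0 0 0 0 0 0.01" --pt "0 0 0 0 0 0 0.01"

```text
clock: 18.25
tcp_pos: [0.5374, -0.0055, 0.1372]
eef_rot: [-1.571, 0.0, 0.632]
ft_force: [-0.2, -0.4, -2.2]
width: 0.193
```

```bash
python3 st.py; python3 ov.py .5348 -.0044 35.6 .0605 o13.png 220 150 330 250
```

```text
18.25 [ 0.5374 -0.0055  0.1372] yaw 36.22 [-1.5712  0.    ] kz 0.0925 j6 -0.2245 F [-0.2 -0.4 -2.2] M [ 0.024 -0.078  0.029]
[ 0.53769492 -0.005396    0.13749907] [-1.57147526e+00 -7.37273830e-04  6.31790005e-01] 0.09279907256621556 -0.031187975546345115
```

View pics/o13.png

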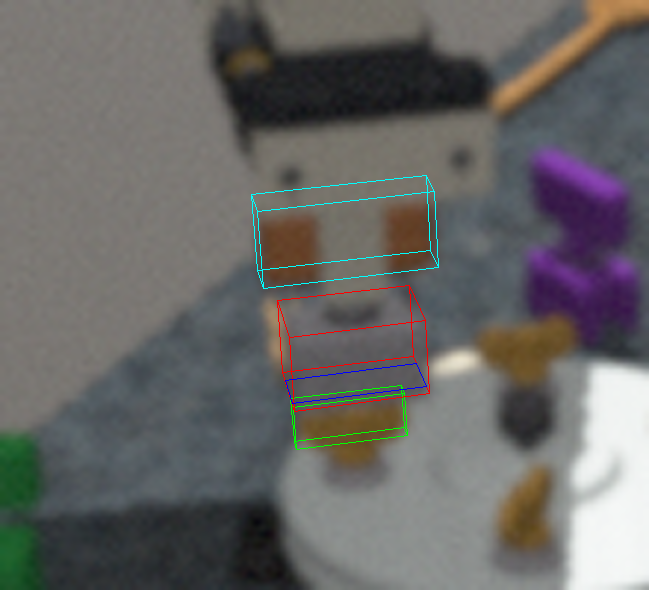

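Call:
apply_moves --pt "0 0 0 -0.0025 0 0 0.01" --pt "0 0 0 0 0 -0.003 0.01" --pt "0 0 0 0 0 -0.003 0.01" --pt "0 0 0 0 0 -0.003 0.01" --pt "0 0 0 0 0 0 0.01"

```text
clock: 18.8
tcp_pos: [0.5341, -0.0054, 0.127]
eef_rot: [-1.57, 0.001, 0.628]
ft_force: [0.1, -0.1, -2.5]
width: 0.196
```

Call:
apply_moves --pt "0 0 0 0 0 -0.003 0.01" --pt "0 0 0 0 0 -0.002 0.01" --pt "0 0 0 0 0 -0.002 0.01" --pt "0 0 0 0 0 0 0.01"

```text
clock: 19.2
tcp_pos: [0.5342, -0.0054, 0.1202]
eef_rot: [-1.571, 0.001, 0.628]
ft_force: [-0.0, 0.2, -2.8]
width: 0.192
```

Call:
apply_moves --pt "0 0 0 0 0 -0.002 0.01" --pt "0 0 0 0 0 -0.002 0.01" --pt "0 0 0 0 0 0 0.01"

```text
clock: 19.5
tcp_pos: [0.5343, -0.0054, 0.1163]
eef_rot: [-1.571, 0.0, 0.628]
ft_force: [0.3, 0.6, -2.5]
width: 0.193
```

```bash
python3 st.py
```

```text
19.5 [ 0.5343 -0.0054  0.1163] yaw 35.98 [-1.5706e+00  4.0000e-04] kz 0.0716 j6 0.0006 F [ 0.3  0.6 -2.5] M [-0.012  0.087 -0.025]
```

Call:
apply_moves --pt "0 0 -3 0 0 0 0.01" --pt "0 0 -3 0 0 0 0.01" --pt "0 0 -3 0 0 0 0.01" --pt "0 0 -3 0 0 0 0.01" --pt "0 0 -3 0 0 0 0.01" --pt "0 0 0 0 0 0 0.01" --pt "0 0 0 0 0 0 0.01"

```text
clock: 20.2
tcp_pos: [0.5344, -0.0052, 0.1166]
eef_rot: [-1.571, -0.0, 0.368]
ft_force: [-0.9, 1.4, -2.7]
width: 0.191
```

```bash
python3 st.py
```

```text
20.2 [ 0.5344 -0.0052  0.1166] yaw 21.08 [-1.5707 -0.    ] kz 0.0719 j6 -0.2091 F [-0.9  1.4 -2.7] M [0.427 0.148 0.081]
```

Call:
apply_moves --pt "0 0 -3 0 0 0 0.01" --pt "0 0 -3 0 0 0 0.01" --pt "0 0 0 0 0 0 0.01"

```text
clock: 20.5
tcp_pos: [0.5344, -0.0052, 0.1165]
eef_rot: [-1.571, 0.0, 0.262]
ft_force: [-0.5, 1.6, -4.1]
width: 0.195
```

```bash
python3 st.py
```

```text
20.5 [ 0.5344 -0.0052  0.1165] yaw 15.01 [-1.5706  0.    ] kz 0.0718 j6 -0.8563 F [-0.5  1.6 -4.1] M [0.696 0.174 0.092]
```

Call:
apply_moves --pt "0 0 -2 0 0 0 0.01" --pt "0 0 -2 0 0 0 0.01" --pt "0 0 0 0 0 0 0.01"

```text
clock: 20.8
tcp_pos: [0.5345, -0.0052, 0.1165]
eef_rot: [-1.571, -0.0, 0.193]
ft_force: [-0.7, 2.7, -3.8]
width: 0.195
```

```bash
python3 st.py
```

```text
20.8 [ 0.5345 -0.0052  0.1165] yaw 11.08 [-1.5705 -0.    ] kz 0.0718 j6 -0.6049 F [-0.7  2.7 -3.8] M [0.859 0.14  0.113]
```

Call:
apply_moves --pt "0 0 -2 0 0 0 0.01" --pt "0 0 -2 0 0 0 0.01" --pt "0 0 0 0 0 0 0.01"

```text
clock: 21.1
tcp_pos: [0.5345, -0.0051, 0.1165]
eef_rot: [-1.571, -0.0, 0.124]
ft_force: [-0.7, 2.0, -4.5]
width: 0.195
```

```bash
python3 st.py
```

```text
21.1 [ 0.5345 -0.0051  0.1165] yaw 7.08 [-1.5705 -0.    ] kz 0.0718 j6 -0.6057 F [-0.7  2.  -4.5] M [1.01  0.018 0.154]
```

Call:
apply_moves --pt "0 0 -2 0 0 0 0.01" --pt "0 0 -1 0 0 0 0.01" --pt "0 0 0 0 0 0 0.01"

```text
clock: 21.4
tcp_pos: [0.5345, -0.0052, 0.1165]
eef_rot: [-1.571, -0.0, 0.071]
ft_force: [0.7, 3.2, -5.1]
width: 0.196
```

```bash
python3 st.py
```

```text
21.4 [ 0.5345 -0.0052  0.1165] yaw 4.06 [-1.5706 -0.    ] kz 0.0718 j6 -0.3575 F [ 0.7  3.2 -5.1] M [ 1.138 -0.041  0.063]
```

Call:
apply_moves --pt "0 0 -2 0 0.0005 0 0.01" --pt "0 0 -2 0 0.0005 0 0.01" --pt "0 0 0 0 0 0 0.01"

```text
clock: 21.7
tcp_pos: [0.5343, -0.0046, 0.1165]
eef_rot: [-1.571, 0.0, 0.001]
ft_force: [0.6, 0.3, -5.3]
width: 0.192
```

```bash
python3 st.py
```

```text
21.7 [ 0.5343 -0.0046  0.1165] yaw 0.04 [-1.5712e+00  4.0000e-04] kz 0.0718 j6 -0.6179 F [ 0.6  0.3 -5.3] M [ 0.244 -0.117  0.092]
```

Call:
apply_moves --pt "0 0 -2 0 0 0 0.01" --pt "0 0 -2 0 0 0 0.01" --pt "0 0 0 0 0 0 0.01"

```text
clock: 22.0
tcp_pos: [0.5344, -0.0045, 0.1164]
eef_rot: [-1.571, 0.0, -0.069]
ft_force: [0.2, 0.6, -5.0]
width: 0.196
```

```bash
python3 st.py
```

```text
22.0 [ 0.5344 -0.0045  0.1164] yaw -3.94 [-1.571e+00  3.000e-04] kz 0.0717 j6 -0.6049 F [ 0.2  0.6 -5. ] M [ 0.229 -0.208  0.051]
```

Call:
apply_moves --pt "0 0 -2 0 0 0 0.01" --pt "0 0 -2 0 0 0 0.01" --pt "0 0 0 0 0 0 0.01"

```text
clock: 22.3
tcp_pos: [0.5344, -0.0044, 0.1165]
eef_rot: [-1.571, 0.0, -0.138]
ft_force: [0.2, 0.0, -4.9]
width: 0.193
```

```bash
python3 st.py
```

```text
22.3 [ 0.5344 -0.0044  0.1165] yaw -7.93 [-1.5709e+00  2.0000e-04] kz 0.0718 j6 -0.6053 F [ 0.2  0.  -4.9] M [ 0.338 -0.178  0.085]
```

Call:
apply_moves --pt "0 0 -2 0 0 0 0.01" --pt "0 0 -2 0 0 0 0.01" --pt "0 0 0 0 0 0 0.01"

```text
clock: 22.6
tcp_pos: [0.5345, -0.0044, 0.1165]
eef_rot: [-1.571, 0.0, -0.208]
ft_force: [0.2, 1.2, -5.2]
width: 0.193
```

```bash
python3 st.py
```

```text
22.6 [ 0.5345 -0.0044  0.1165] yaw -11.92 [-1.5708  0.    ] kz 0.0718 j6 -0.6052 F [ 0.2  1.2 -5.2] M [ 0.441 -0.187  0.087]
```

Call:
apply_moves --pt "0 0 -2 0 0 0 0.01" --pt "0 0 -2 0 0 0 0.01" --pt "0 0 0 0 0 0 0.01"

```text
clock: 22.9
tcp_pos: [0.5345, -0.0043, 0.1165]
eef_rot: [-1.571, 0.0, -0.278]
ft_force: [1.0, 1.1, -6.5]
width: 0.193
```

```bash
python3 st.py
```

```text
22.9 [ 0.5345 -0.0043  0.1165] yaw -15.91 [-1.5708  0.    ] kz 0.0718 j6 -0.6799 F [ 1.   1.1 -6.5] M [ 0.521 -0.245  0.185]
```

Call:
apply_moves --pt "0 0 -1 0 0 0 0.01" --pt "0 0 -1 0 0 0 0.01" --pt "0 0 0 0 0 0 0.01"

```text
clock: 23.2
tcp_pos: [0.5345, -0.0043, 0.1165]
eef_rot: [-1.571, 0.0, -0.314]
ft_force: [0.5, 0.6, -6.7]
width: 0.195
```

```bash
python3 st.py
```

```text
23.2 [ 0.5345 -0.0043  0.1165] yaw -18.02 [-1.5708  0.    ] kz 0.0718 j6 -0.4431 F [ 0.5  0.6 -6.7] M [ 0.527 -0.392  0.257]
```

Call:
apply_moves --pt "0 0 5 0 0 0 0.01" --pt "0 0 5 0 0 0 0.01" --pt "0 0 5 0 0 0 0.01" --pt "0 0 0 0 0 0 0.01"

```text
clock: 23.6
tcp_pos: [0.5346, -0.0046, 0.117]
eef_rot: [-1.571, -0.0, -0.051]
ft_force: [0.0, 0.3, -1.5]
width: 0.192
```

```bash
python3 st.py
```

```text
23.6 [ 0.5346 -0.0046  0.117 ] yaw -2.92 [-1.5711e+00 -4.0000e-04] kz 0.0723 j6 1.2788 F [ 0.   0.3 -1.5] M [ 0.02  -0.026  0.008]
```

Call:
apply_moves --pt "0 0 0 0 0 0.003 0.01" --pt "0 0 0 0 0 0.007 0.01" --pt "0 0 0 0 0 0.015 0.01" --pt "0 0 0 0 0 0.023 0.01" --pt "0 0 7.7 0.012 0.005 0 0.01" --pt "0 0 7.7 0.015 0.0065 0 0.01" --pt "0 0 7.7 0.016 0.007 0 0.01" --pt "0 0 7.7 0.017 0.0075 0 0.01" --pt "0 0 7.7 0.017 0.0075 0 0.01" --pt "0 0 7.7 0.016 0.007 0 0.01"

```text
clock: 24.6
tcp_pos: [0.6283, 0.0364, 0.1653]
eef_rot: [-1.571, -0.0, 0.758]
ft_force: [-0.1, 0.6, -2.6]
width: 0.193
```

Call:
apply_moves --pt "0 0 7.7 0.015 0.006 0 0.01" --pt "0 0 8 0.012 0.005 -0.01 0.01" --pt "0 0 0 0 0 -0.009 0.01" --pt "0 0 0 0 0 -0.009 0.01" --pt "0 0 0 0 0 0 0.01" --pt "0 0 0 0 0 0 0.01"

```text
clock: 25.2
tcp_pos: [0.654, 0.0469, 0.1367]
eef_rot: [-1.571, 0.001, 1.026]
ft_force: [-0.1, 0.8, -2.9]
width: 0.192
```

```bash
python3 st.py; python3 ov.py .6542 .0472 59 .0605 o14.png 270 130 390 250
```

```text
25.2 [0.654  0.0469 0.1367] yaw 58.79 [-1.5706e+00  5.0000e-04] kz 0.092 j6 -0.0388 F [-0.1  0.8 -2.9] M [ 0.008  0.024 -0.059]
[0.65438311 0.04697949 0.13715302] [-1.57123465e+00 -2.24827606e-04  1.02648535e+00] 0.09245301894235908 -0.03278625779785216
```

View pics/o14.png

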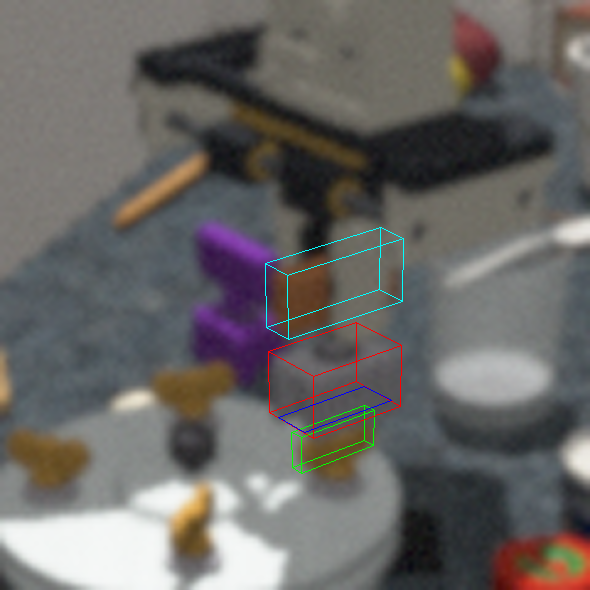

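Call:
apply_moves --pt "0 0 0 0 0 -0.003 0.01" --pt "0 0 0 0 0 -0.003 0.01" --pt "0 0 0 0 0 -0.003 0.01" --pt "0 0 0 0 0 0 0.01"

```text
clock: 25.65
tcp_pos: [0.6541, 0.0471, 0.127]
eef_rot: [-1.57, 0.001, 1.027]
ft_force: [-0.3, 0.6, -2.2]
width: 0.19
```

Call:
apply_moves --pt "0 0 0 0 0 -0.003 0.01" --pt "0 0 0 0 0 -0.002 0.01" --pt "0 0 0 0 0 -0.002 0.01" --pt "0 0 0 0 0 0 0.01"

```text
clock: 26.05
tcp_pos: [0.6543, 0.0471, 0.1201]
eef_rot: [-1.57, 0.0, 1.028]
ft_force: [-0.3, 0.1, -2.7]
width: 0.193
```

Call:
apply_moves --pt "0 0 0 0 0 -0.002 0.01" --pt "0 0 0 0 0 -0.002 0.01" --pt "0 0 0 0 0 0 0.01"

```text
clock: 26.35
tcp_pos: [0.6543, 0.0471, 0.1162]
eef_rot: [-1.57, 0.0, 1.028]
ft_force: [-0.4, 0.0, -3.5]
width: 0.191
```

```bash
python3 st.py
```

```text
26.35 [0.6543 0.0471 0.1162] yaw 58.88 [-1.5704e+00  3.0000e-04] kz 0.0715 j6 0.0005 F [-0.4  0.  -3.5] M [0.108 0.081 0.003]
```

Call:
apply_moves --pt "0 0 -4 0 0 0 0.01" --pt "0 0 -4 0 0 0 0.01" --pt "0 0 -4 0 0 0 0.01" --pt "0 0 -3 0 0 0 0.01" --pt "0 0 -3 0 0 0 0.01" --pt "0 0 -2 0 0 0 0.01" --pt "0 0 -2 0 0 0 0.01" --pt "0 0 0 0 0 0 0.01"

```text
clock: 27.15
tcp_pos: [0.6548, 0.0471, 0.1166]
eef_rot: [-1.571, -0.0, 0.643]
ft_force: [1.2, -1.0, -4.1]
width: 0.2
```

```bash
python3 st.py
```

```text
27.15 [0.6548 0.0471 0.1166] yaw 36.87 [-1.5711e+00 -3.0000e-04] kz 0.0719 j6 -0.6083 F [ 1.2 -1.  -4.1] M [-0.292 -0.558  0.089]
```

Call:
apply_moves --pt "0 0 -2 0 0 0 0.01" --pt "0 0 -2 0 0 0 0.01" --pt "0 0 0 0 0 0 0.01"

```text
clock: 27.45
tcp_pos: [0.6547, 0.0471, 0.1165]
eef_rot: [-1.571, -0.0, 0.574]
ft_force: [1.8, -1.5, -4.2]
width: 0.192
```

```bash
python3 st.py
```

```text
27.45 [0.6547 0.0471 0.1165] yaw 32.91 [-1.571e+00 -2.000e-04] kz 0.0718 j6 -0.6035 F [ 1.8 -1.5 -4.2] M [-0.304 -0.664  0.079]
```

Call:
apply_moves --pt "0 0 -2 0 0 0 0.01" --pt "0 0 -2 0 0 0 0.01" --pt "0 0 0 0 0 0 0.01"

```text
clock: 27.75
tcp_pos: [0.6546, 0.0471, 0.1165]
eef_rot: [-1.571, -0.0, 0.505]
ft_force: [1.8, -0.9, -5.0]
width: 0.193
```

```bash
python3 st.py
```

```text
27.75 [0.6546 0.0471 0.1165] yaw 28.94 [-1.5709e+00 -1.0000e-04] kz 0.0718 j6 -0.6029 F [ 1.8 -0.9 -5. ] M [-0.287 -0.718  0.136]
```

Call:
apply_moves --pt "0 0 -2 0 0 0 0.01" --pt "0 0 -2 0 0 0 0.01" --pt "0 0 0 0 0 0 0.01"

```text
clock: 28.05
tcp_pos: [0.6546, 0.0471, 0.1165]
eef_rot: [-1.571, -0.0, 0.436]
ft_force: [2.7, -0.5, -4.4]
width: 0.193
```

```bash
python3 st.py
```

```text
28.05 [0.6546 0.0471 0.1165] yaw 24.96 [-1.5709e+00 -1.0000e-04] kz 0.0718 j6 -0.6027 F [ 2.7 -0.5 -4.4] M [-0.307 -0.656  0.162]
```

Call:
apply_moves --pt "0 0 -2 0 0 0 0.01" --pt "0 0 -2 0 0 0 0.01" --pt "0 0 0 0 0 0 0.01"

```text
clock: 28.35
tcp_pos: [0.6545, 0.0472, 0.1165]
eef_rot: [-1.571, -0.0, 0.366]
ft_force: [1.4, -0.2, -4.7]
width: 0.195
```

```bash
python3 st.py
```

```text
28.35 [0.6545 0.0472 0.1165] yaw 20.98 [-1.5708e+00 -1.0000e-04] kz 0.0718 j6 -0.618 F [ 1.4 -0.2 -4.7] M [-0.284 -0.747  0.119]
```

Call:
apply_moves --pt "0 0 -2 0 0 0 0.01" --pt "0 0 -2 0 0 0 0.01" --pt "0 0 0 0 0 0 0.01"

```text
clock: 28.65
tcp_pos: [0.6545, 0.0472, 0.1165]
eef_rot: [-1.571, -0.0, 0.297]
ft_force: [2.5, -0.8, -3.9]
width: 0.199
```

```bash
python3 st.py
```

```text
28.65 [0.6545 0.0472 0.1165] yaw 16.99 [-1.5708 -0.    ] kz 0.0718 j6 -0.6915 F [ 2.5 -0.8 -3.9] M [-0.294 -0.71   0.211]
```

Stop felt (j6 0.09 N·m above the friction level, Mz 0.21). A small confirming nudge next.

Call:
apply_moves --pt "0 0 -1.5 0 0 0 0.01" --pt "0 0 0 0 0 0 0.01" --pt "0 0 0 0 0 0 0.01"

```text
clock: 28.95
tcp_pos: [0.6545, 0.0472, 0.1165]
eef_rot: [-1.571, 0.0, 0.269]
ft_force: [1.6, -0.1, -5.5]
width: 0.193
```

```bash
python3 st.py
```

```text
28.95 [0.6545 0.0472 0.1165] yaw 15.44 [-1.5708  0.    ] kz 0.0718 j6 -0.2576 F [ 1.6 -0.1 -5.5] M [-0.224 -0.8    0.185]
```

Call:
apply_moves --pt "0 0 5 0 0 0 0.01" --pt "0 0 5 0 0 0 0.01" --pt "0 0 4.5 0 0 0 0.01" --pt "0 0 0 0 0 0 0.01"

```text
clock: 29.35
tcp_pos: [0.6542, 0.0472, 0.1167]
eef_rot: [-1.571, 0.0, 0.523]
ft_force: [-0.6, -0.4, -3.4]
width: 0.19
```

Call:
apply_moves --pt "0 0 0 0 0 0.003 0.01" --pt "0 0 0 0 0 0.007 0.01" --pt "0 0 0 0 0 0.015 0.01" --pt "0 0 0 0 0 0.023 0.01" --pt "0 0 2 -0.014 0.005 0 0.01" --pt "0 0 2 -0.02 0.008 0 0.01" --pt "0 0 2 -0.02 0.008 0 0.01" --pt "0 0 2 -0.018 0.007 0 0.01" --pt "0 0 0 -0.013 0.0055 0 0.01" --pt "0 0 0 0 0 -0.014 0.01"

```text
clock: 30.35
tcp_pos: [0.5695, 0.0817, 0.1532]
eef_rot: [-1.572, -0.004, 0.661]
ft_force: [0.3, -0.1, -2.4]
width: 0.196
```

Call:
apply_moves --pt "0 0 0 0 0 -0.014 0.01" --pt "0 0 0 0 0 0 0.01" --pt "0 0 0 0 0 0 0.01" --pt "0 0 0 0 0 0 0.01"

```text
clock: 30.75
tcp_pos: [0.5701, 0.0808, 0.1375]
eef_rot: [-1.571, -0.001, 0.661]
ft_force: [0.5, 0.7, -1.3]
width: 0.192
```

```bash
python3 st.py; python3 ov.py .5687 .0811 38 .0605 o15.png 250 150 360 250;python3 look.py top 300 150 420 260 t15.png
```

```text
30.75 [0.5701 0.0808 0.1375] yaw 37.86 [-1.5713e+00 -1.1000e-03] kz 0.0928 j6 -0.0158 F [ 0.5  0.7 -1.3] M [0.027 0.003 0.033]
[0.57009136 0.08079106 0.13742982] [-1.57128639e+00 -1.18084356e-03  6.60860780e-01] 0.09272982112033168 -0.012152934505138546
clock 30.85
tcp_pos [0.57   0.0808 0.1373]
eef_rot [-1.5712e+00 -1.1000e-03  6.6090e-01]
ft_force [-0.0892 -0.0913 -3.4436]
wrist_torque [ 0.0299  0.0064 -0.0013]
width 0.1949
```

View pics/o15.png

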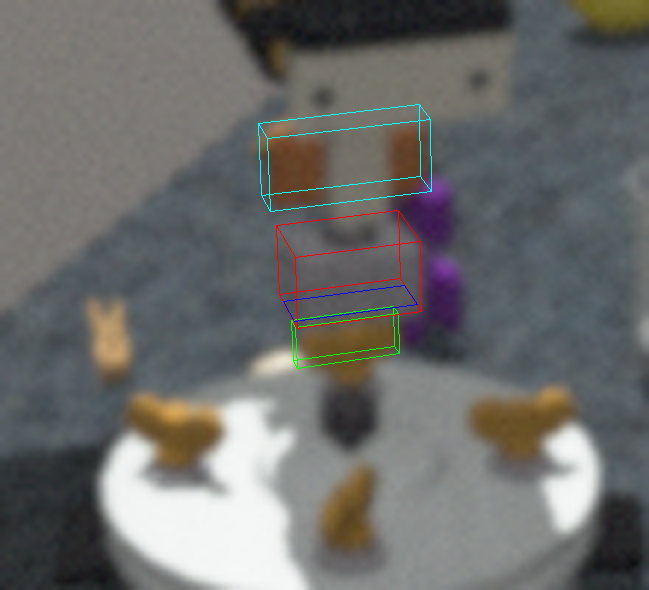

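Call:
apply_moves --pt "0 0 0 -0.0005 0 -0.003 0.01" --pt "0 0 0 0 0 -0.003 0.01" --pt "0 0 0 0 0 -0.003 0.01" --pt "0 0 0 0 0 0 0.01"

```text
clock: 31.25
tcp_pos: [0.5686, 0.0805, 0.1269]
eef_rot: [-1.57, 0.001, 0.661]
ft_force: [-0.6, -0.3, -2.7]
width: 0.193
```

Call:
apply_moves --pt "0 0 0 0 0 -0.003 0.01" --pt "0 0 0 0 0 -0.002 0.01" --pt "0 0 0 0 0 -0.002 0.01" --pt "0 0 0 0 0 0 0.01"

```text
clock: 31.65
tcp_pos: [0.5688, 0.0806, 0.1202]
eef_rot: [-1.571, 0.001, 0.661]
ft_force: [0.1, 0.7, -3.8]
width: 0.195
```

Call:
apply_moves --pt "0 0 0 0 0 -0.002 0.01" --pt "0 0 0 0 0 -0.002 0.01" --pt "0 0 0 0 0 0 0.01"

```text
clock: 31.95
tcp_pos: [0.5688, 0.0806, 0.1162]
eef_rot: [-1.571, 0.0, 0.661]
ft_force: [0.5, -0.4, -2.5]
width: 0.192
```

```bash
python3 st.py
```

```text
31.95 [0.5688 0.0806 0.1162] yaw 37.88 [-1.5706e+00  4.0000e-04] kz 0.0715 j6 0.0004 F [ 0.5 -0.4 -2.5] M [ 0.022  0.05  -0.002]
```

Call:
apply_moves --pt "0 0 -3 0 0 0 0.01" --pt "0 0 -3 0 0 0 0.01" --pt "0 0 -2 0 0 0 0.01" --pt "0 0 -2 0 0 0 0.01" --pt "0 0 -2 0 0 0 0.01" --pt "0 0 -2 0 0 0 0.01" --pt "0 0 0 0 0 0 0.01"

```text
clock: 32.65
tcp_pos: [0.5689, 0.0807, 0.1164]
eef_rot: [-1.571, 0.0, 0.416]
ft_force: [0.2, 0.4, -3.0]
width: 0.2
```

```bash
python3 st.py
```

```text
32.65 [0.5689 0.0807 0.1164] yaw 23.86 [-1.5708e+00  2.0000e-04] kz 0.0717 j6 -0.6068 F [ 0.2  0.4 -3. ] M [ 0.034 -0.091  0.091]
```

Call:
apply_moves --pt "0 0 -2 0 0 0 0.01" --pt "0 0 -2 0 0 0 0.01" --pt "0 0 0 0 0 0 0.01"

```text
clock: 32.95
tcp_pos: [0.5689, 0.0807, 0.1164]
eef_rot: [-1.571, 0.0, 0.348]
ft_force: [-0.4, 0.2, -5.0]
width: 0.194
```

```bash
python3 st.py
```

```text
32.95 [0.5689 0.0807 0.1164] yaw 19.91 [-1.5707e+00  1.0000e-04] kz 0.0717 j6 -0.6038 F [-0.4  0.2 -5. ] M [ 0.108 -0.056  0.107]
```

Call:
apply_moves --pt "0 0 -2 0 0 0 0.01" --pt "0 0 -2 0 0 0 0.01" --pt "0 0 0 0 0 0 0.01"

```text
clock: 33.25
tcp_pos: [0.5689, 0.0807, 0.1164]
eef_rot: [-1.571, 0.0, 0.278]
ft_force: [0.7, 0.9, -4.5]
width: 0.191
```

```bash
python3 st.py
```

```text
33.25 [0.5689 0.0807 0.1164] yaw 15.94 [-1.5706e+00  2.0000e-04] kz 0.0717 j6 -0.604 F [ 0.7  0.9 -4.5] M [ 0.288 -0.12   0.153]
```

Call:
apply_moves --pt "0 0 -2 0 0 0 0.01" --pt "0 0 -2 0 0 0 0.01" --pt "0 0 0 0 0 0 0.01"

```text
clock: 33.55
tcp_pos: [0.5689, 0.0808, 0.1164]
eef_rot: [-1.571, 0.0, 0.209]
ft_force: [-0.1, 1.2, -5.3]
width: 0.193
```

```bash
python3 st.py
```

```text
33.55 [0.5689 0.0808 0.1164] yaw 11.97 [-1.5707e+00  2.0000e-04] kz 0.0717 j6 -0.6044 F [-0.1  1.2 -5.3] M [ 0.366 -0.172  0.041]
```

Call:
apply_moves --pt "0 0 -2 0 0 0 0.01" --pt "0 0 -2 0 0 0 0.01" --pt "0 0 0 0 0 0 0.01"

```text
clock: 33.85
tcp_pos: [0.5689, 0.0808, 0.1164]
eef_rot: [-1.571, 0.0, 0.139]
ft_force: [1.0, 1.1, -6.2]
width: 0.194
```

```bash
python3 st.py
```

```text
33.85 [0.5689 0.0808 0.1164] yaw 7.98 [-1.5706e+00  1.0000e-04] kz 0.0717 j6 -0.6045 F [ 1.   1.1 -6.2] M [ 0.488 -0.149  0.074]
```

Call:
apply_moves --pt "0 0 -2 0 0 0 0.01" --pt "0 0 -2 0 0 0 0.01" --pt "0 0 0 0 0 0 0.01"

```text
clock: 34.15
tcp_pos: [0.5689, 0.0808, 0.1164]
eef_rot: [-1.571, 0.0, 0.07]
ft_force: [-0.0, 1.9, -6.3]
width: 0.197
```

```bash
python3 st.py
```

```text
34.15 [0.5689 0.0808 0.1164] yaw 3.98 [-1.5706e+00  1.0000e-04] kz 0.0717 j6 -0.6047 F [-0.   1.9 -6.3] M [ 0.611 -0.153  0.09 ]
```

Call:
apply_moves --pt "0 0 -2 0 0 -0.0003 0.01" --pt "0 0 -2 0 0 -0.0002 0.01" --pt "0 0 0 0 0 0 0.01"

```text
clock: 34.45
tcp_pos: [0.5691, 0.0808, 0.1163]
eef_rot: [-1.571, -0.0, -0.0]
ft_force: [0.1, 1.9, -3.4]
width: 0.197
```

```bash
python3 st.py
```

```text
34.45 [0.5691 0.0808 0.1163] yaw -0.0 [-1.5706e+00 -4.0000e-04] kz 0.0716 j6 -0.6027 F [ 0.1  1.9 -3.4] M [ 0.645 -0.044  0.106]
```

Call:
apply_moves --pt "0 0 -2 0 0 0 0.01" --pt "0 0 -2 0 0 0 0.01" --pt "0 0 0 0 0 0 0.01"

```text
clock: 34.75
tcp_pos: [0.5691, 0.0808, 0.1162]
eef_rot: [-1.571, -0.0, -0.07]
ft_force: [1.0, 1.8, -3.8]
width: 0.195
```

```bash
python3 st.py
```

```text
34.75 [0.5691 0.0808 0.1162] yaw -4.0 [-1.5706e+00 -4.0000e-04] kz 0.0715 j6 -0.6036 F [ 1.   1.8 -3.8] M [ 0.782 -0.136  0.105]
```

Call:
apply_moves --pt "0 0 -2 0 0 0 0.01" --pt "0 0 -2 0 0 0 0.01" --pt "0 0 0 0 0 0 0.01"

```text
clock: 35.05
tcp_pos: [0.5691, 0.0808, 0.1162]
eef_rot: [-1.571, -0.0, -0.139]
ft_force: [0.4, 2.1, -4.8]
width: 0.194
```

```bash
python3 st.py
```

```text
35.05 [0.5691 0.0808 0.1162] yaw -7.99 [-1.5706e+00 -4.0000e-04] kz 0.0715 j6 -0.6754 F [ 0.4  2.1 -4.8] M [ 0.748 -0.191  0.161]
```

Stop felt (j6 −0.675). Confirm with a 2° nudge.

Call:
apply_moves --pt "0 0 -1 0 0 0 0.01" --pt "0 0 -1 0 0 0 0.01" --pt "0 0 0 0 0 0 0.01"

```text
clock: 35.35
tcp_pos: [0.5691, 0.0807, 0.1162]
eef_rot: [-1.571, -0.0, -0.177]
ft_force: [0.5, 1.5, -3.7]
width: 0.199
```

```bash
python3 st.py
```

```text
35.35 [0.5691 0.0807 0.1162] yaw -10.11 [-1.5706e+00 -3.0000e-04] kz 0.0715 j6 -0.4385 F [ 0.5  1.5 -3.7] M [ 0.745 -0.344  0.183]
```

Call:
apply_moves --pt "0 0 5 0 0 0 0.01" --pt "0 0 5 0 0 0 0.01" --pt "0 0 5 0 0 0 0.01" --pt "0 0 0 0 0 0 0.01" --pt "0 0 0 0 0 0.003 0.01" --pt "0 0 0 0 0 0.007 0.01" --pt "0 0 0 0 0 0.015 0.01" --pt "0 0 0 0 0 0.023 0.01"

```text
clock: 36.15
tcp_pos: [0.5682, 0.0803, 0.164]
eef_rot: [-1.572, 0.002, 0.084]
ft_force: [-0.9, 0.7, -2.2]
width: 0.197
```

Call:
apply_moves --pt "0 0 8 0.005 -0.012 0 0.01" --pt "0 0 8 0.005 -0.012 0 0.01" --pt "0 0 8 0.005 -0.012 0 0.01" --pt "0 0 8 0.005 -0.012 0 0.01" --pt "0 0 8 0.005 -0.012 0 0.01" --pt "0 0 8 0.005 -0.012 0 0.01" --pt "0 0 8 0.005 -0.012 0 0.01" --pt "0 0 8 0.005 -0.012 0 0.01" --pt "0 0 8 0.006 -0.012 0 0.01" --pt "0 0 8 0.006 -0.012 0 0.01"

```text
clock: 37.15
tcp_pos: [0.6212, -0.0399, 0.1648]
eef_rot: [-1.571, 0.0, 1.486]
ft_force: [-0.3, 0.3, -2.4]
width: 0.19
```

Call:
apply_moves --pt "0 0 5 0 0 -0.014 0.01" --pt "0 0 0 0 0 -0.014 0.01" --pt "0 0 0 0 0 0 0.01" --pt "0 0 0 0 0 0 0.01" --pt "0 0 0 0 0 0 0.01"

```text
clock: 37.65
tcp_pos: [0.6214, -0.0391, 0.1367]
eef_rot: [-1.572, 0.0, 1.568]
ft_force: [0.6, -0.3, -3.7]
width: 0.194
```

```bash
python3 st.py; python3 ov.py .6203 -.0383 90 .0605 o16.png 250 150 360 250
```

```text
37.65 [ 0.6214 -0.0391  0.1367] yaw 89.83 [-1.5716e+00  1.0000e-04] kz 0.092 j6 -0.0365 F [ 0.6 -0.3 -3.7] M [0.036 0.059 0.024]
[ 0.62139204 -0.03904926  0.13680773] [-1.57182801e+00 -4.23327033e-06  1.56822273e+00] 0.09210772834500791 -0.029890903970226645
```

View pics/o16.png

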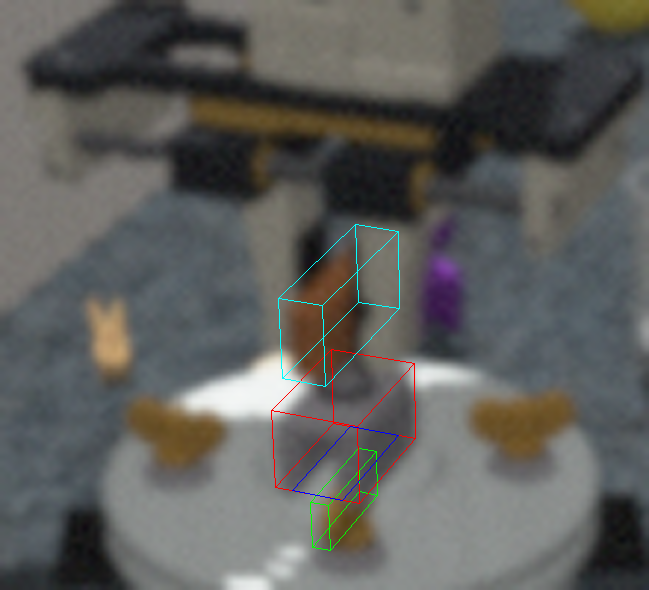

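Call:
apply_moves --pt "0 0 0 0.0005 0 -0.003 0.01" --pt "0 0 0 0 0 -0.003 0.01" --pt "0 0 0 0 0 -0.003 0.01" --pt "0 0 0 0 0 0 0.01"

```text
clock: 38.1
tcp_pos: [0.6211, -0.0393, 0.1264]
eef_rot: [-1.57, 0.0, 1.569]
ft_force: [-0.1, -0.5, -2.8]
width: 0.19
```

Call:
apply_moves --pt "0 0 0 0 0 -0.003 0.01" --pt "0 0 0 0 0 -0.002 0.01" --pt "0 0 0 0 0 -0.002 0.01" --pt "0 0 0 0 0 0 0.01"

```text
clock: 38.5
tcp_pos: [0.6213, -0.0394, 0.1197]
eef_rot: [-1.57, 0.0, 1.569]
ft_force: [0.3, -0.2, -3.0]
width: 0.193
```

Call:
apply_moves --pt "0 0 0 0 0 -0.002 0.01" --pt "0 0 0 0 0 -0.0025 0.01" --pt "0 0 0 0 0 0 0.01"

```text
clock: 38.8
tcp_pos: [0.6212, -0.0394, 0.1151]
eef_rot: [-1.57, 0.0, 1.569]
ft_force: [0.2, 0.1, -2.0]
width: 0.194
```

```bash
python3 st.py
```

```text
38.8 [ 0.6212 -0.0394  0.1151] yaw 89.88 [-1.5701  0.    ] kz 0.0704 j6 0.0008 F [ 0.2  0.1 -2. ] M [ 0.073  0.155 -0.042]
```

Call:
apply_moves --pt "0 0 -3 0 0 0 0.01" --pt "0 0 -3 0 0 0 0.01" --pt "0 0 -3 0 0 0 0.01" --pt "0 0 -3 0 0 0 0.01" --pt "0 0 -2 0 0 0 0.01" --pt "0 0 -2 0 0 0 0.01" --pt "0 0 0 0 0 0 0.01"

```text
clock: 39.5
tcp_pos: [0.6211, -0.0393, 0.1154]
eef_rot: [-1.57, 0.0, 1.289]
ft_force: [-1.1, 0.1, -3.2]
width: 0.188
```

```bash
python3 st.py
```

```text
39.5 [ 0.6211 -0.0393  0.1154] yaw 73.86 [-1.5701e+00  3.0000e-04] kz 0.0707 j6 -0.6081 F [-1.1  0.1 -3.2] M [0.093 0.513 0.102]
```

Call:
apply_moves --pt "0 0 -2 0 0 0 0.01" --pt "0 0 -2 0 0 0 0.01" --pt "0 0 0 0 0 0 0.01"

```text
clock: 39.8
tcp_pos: [0.6211, -0.0393, 0.1154]
eef_rot: [-1.57, 0.0, 1.22]
ft_force: [-1.4, 0.8, -4.2]
width: 0.194
```

```bash
python3 st.py
```

```text
39.8 [ 0.6211 -0.0393  0.1154] yaw 69.91 [-1.5701e+00  2.0000e-04] kz 0.0707 j6 -0.6033 F [-1.4  0.8 -4.2] M [0.194 0.522 0.073]
```

Call:
apply_moves --pt "0 0 -2 0 0 0 0.01" --pt "0 0 -2 0 0 0 0.01" --pt "0 0 0 0 0 0 0.01"

```text
clock: 40.1
tcp_pos: [0.6211, -0.0393, 0.1153]
eef_rot: [-1.57, 0.0, 1.151]
ft_force: [-0.1, 0.6, -3.3]
width: 0.194
```

```bash
python3 st.py
```

```text
40.1 [ 0.6211 -0.0393  0.1153] yaw 65.94 [-1.5701e+00  3.0000e-04] kz 0.0706 j6 -0.6031 F [-0.1  0.6 -3.3] M [0.332 0.62  0.075]
```

Call:
apply_moves --pt "0 0 -2 0 0 0 0.01" --pt "0 0 -2 0 0 0 0.01" --pt "0 0 0 0 0 0 0.01"

```text
clock: 40.4
tcp_pos: [0.6211, -0.0393, 0.1153]
eef_rot: [-1.57, 0.0, 1.081]
ft_force: [-1.4, 1.0, -4.3]
width: 0.194
```

```bash
python3 st.py
```

```text
40.4 [ 0.6211 -0.0393  0.1153] yaw 61.96 [-1.5701e+00  3.0000e-04] kz 0.0706 j6 -0.6032 F [-1.4  1.  -4.3] M [0.398 0.667 0.122]
```

Call:
apply_moves --pt "0 0 -2 0 0 0 0.01" --pt "0 0 -2 0 0 0 0.01" --pt "0 0 0 0 0 0 0.01"

```text
clock: 40.7
tcp_pos: [0.6212, -0.0393, 0.1153]
eef_rot: [-1.57, 0.0, 1.012]
ft_force: [-1.8, 1.1, -5.3]
width: 0.197
```

```bash
python3 st.py
```

```text
40.7 [ 0.6212 -0.0393  0.1153] yaw 57.97 [-1.5701e+00  3.0000e-04] kz 0.0706 j6 -0.6034 F [-1.8  1.1 -5.3] M [0.456 0.689 0.079]
```

Call:
apply_moves --pt "0 0 -2 0 0 0 0.01" --pt "0 0 -2 0 0 0 0.01" --pt "0 0 0 0 0 0 0.01"

```text
clock: 41.0
tcp_pos: [0.6212, -0.0393, 0.1153]
eef_rot: [-1.57, 0.0, 0.942]
ft_force: [-1.2, 2.0, -4.3]
width: 0.198
```

```bash
python3 st.py
```

```text
41.0 [ 0.6212 -0.0393  0.1153] yaw 53.98 [-1.5702e+00  3.0000e-04] kz 0.0706 j6 -0.6038 F [-1.2  2.  -4.3] M [0.586 0.763 0.132]
```

Call:
apply_moves --pt "0 0 -2 0 0 0 0.01" --pt "0 0 -2 0 0 0 0.01" --pt "0 0 0 0 0 0 0.01"

```text
clock: 41.3
tcp_pos: [0.6212, -0.0392, 0.1153]
eef_rot: [-1.57, 0.0, 0.872]
ft_force: [-2.4, 1.4, -5.0]
width: 0.193
```

```bash
python3 st.py
```

```text
41.3 [ 0.6212 -0.0392  0.1153] yaw 49.99 [-1.5702e+00  2.0000e-04] kz 0.0706 j6 -0.6041 F [-2.4  1.4 -5. ] M [0.667 0.725 0.114]
```

Call:
apply_moves --pt "0 0 -2 -0.0003 0.0003 0 0.01" --pt "0 0 -2 -0.0002 0.0002 0 0.01" --pt "0 0 0 0 0 0 0.01"

```text
clock: 41.6
tcp_pos: [0.6211, -0.0389, 0.1155]
eef_rot: [-1.571, 0.0, 0.803]
ft_force: [-0.0, -0.2, -5.6]
width: 0.191
```

```bash
python3 st.py
```

```text
41.6 [ 0.6211 -0.0389  0.1155] yaw 45.99 [-1.571  0.   ] kz 0.0708 j6 -0.6094 F [-0.  -0.2 -5.6] M [0.143 0.236 0.107]
```

Call:
apply_moves --pt "0 0 -2 0 0 0 0.01" --pt "0 0 -2 0 0 0 0.01" --pt "0 0 0 0 0 0 0.01"

```text
clock: 41.9
tcp_pos: [0.6211, -0.0389, 0.1155]
eef_rot: [-1.571, 0.0, 0.733]
ft_force: [0.5, 0.2, -5.1]
width: 0.191
```

```bash
python3 st.py
```

```text
41.9 [ 0.6211 -0.0389  0.1155] yaw 41.99 [-1.5709  0.    ] kz 0.0708 j6 -0.6083 F [ 0.5  0.2 -5.1] M [0.099 0.225 0.072]
```

Call:
apply_moves --pt "0 0 -2 0 0 0 0.01" --pt "0 0 -2 0 0 0 0.01" --pt "0 0 0 0 0 0 0.01"

```text
clock: 42.2
tcp_pos: [0.621, -0.0389, 0.1155]
eef_rot: [-1.571, 0.0, 0.663]
ft_force: [-0.6, -0.3, -5.9]
width: 0.192
```

```bash
python3 st.py
```

```text
42.2 [ 0.621  -0.0389  0.1155] yaw 38.0 [-1.5708e+00  1.0000e-04] kz 0.0708 j6 -0.685 F [-0.6 -0.3 -5.9] M [0.262 0.335 0.236]
```

Call:
apply_moves --pt "0 0 -1 0 0 0 0.01" --pt "0 0 -1 0 0 0 0.01" --pt "0 0 0 0 0 0 0.01"

```text
clock: 42.5
tcp_pos: [0.621, -0.0388, 0.1155]
eef_rot: [-1.571, 0.0, 0.626]
ft_force: [-1.2, 0.6, -6.4]
width: 0.193
```

```bash
python3 st.py
```

```text
42.5 [ 0.621  -0.0388  0.1155] yaw 35.89 [-1.5708  0.    ] kz 0.0708 j6 -0.4482 F [-1.2  0.6 -6.4] M [0.259 0.278 0.251]
```

Call:
apply_moves --pt "0 0 5 0 0 0 0.01" --pt "0 0 5 0 0 0 0.01" --pt "0 0 5 0 0 0 0.01" --pt "0 0 0 0 0 0 0.01" --pt "0 0 0 0 0 0.003 0.01" --pt "0 0 0 0 0 0.007 0.01" --pt "0 0 0 0 0 0.015 0.01" --pt "0 0 0 0 0 0.023 0.01"

```text
clock: 43.3
tcp_pos: [0.6204, -0.039, 0.1636]
eef_rot: [-1.57, 0.001, 0.887]
ft_force: [0.6, -0.5, -2.3]
width: 0.199
```

Call:
apply_moves --pt "0 0 -3.9 -0.0195 0.0057 0 0.01" --pt "0 0 -3.9 -0.0195 0.0057 0 0.01" --pt "0 0 -3.9 -0.0195 0.0057 0 0.01" --pt "0 0 -3.9 -0.0195 0.0057 0 0.01" --pt "0 0 -3.9 -0.0195 0.0057 0 0.01" --pt "0 0 -3.9 -0.0195 0.0057 0 0.01" --pt "0 0 -3.9 -0.0195 0.0057 0 0.01" --pt "0 0 -3.9 -0.0195 0.0057 0 0.01" --pt "0 0 -3.9 -0.0195 0.0057 0 0.01" --pt "0 0 -3.9 -0.0195 0.0057 0 0.01"

```text
clock: 44.3
tcp_pos: [0.4256, 0.0184, 0.1644]
eef_rot: [-1.571, -0.002, 0.203]
ft_force: [-0.5, 1.3, -2.2]
width: 0.192
```

Call:
apply_moves --pt "0 0 0 0 0 0 0.01" --pt "0 0 0 0 0 0 0.01" --pt "0 0 0 0 0 0 0.01"

```text
clock: 44.6
tcp_pos: [0.4268, 0.0183, 0.1642]
eef_rot: [-1.571, -0.001, 0.208]
ft_force: [0.2, 0.2, -2.6]
width: 0.193
```

```bash
python3 st.py; python3 look.py top 300 150 420 260 t17.png
```

```text
44.6 [0.4268 0.0183 0.1642] yaw 11.91 [-1.5706e+00 -1.4000e-03] kz 0.1195 j6 -0.0177 F [ 0.2  0.2 -2.6] M [-0.051  0.029  0.03 ]
clock 44.65
tcp_pos [0.4267 0.0182 0.1639]
eef_rot [-1.5708e+00 -8.0000e-04  2.0750e-01]
ft_force [-0.2249 -0.0778 -1.8072]
wrist_torque [0.0086 0.0291 0.0347]
width 0.1946
```

View pics/t17.png

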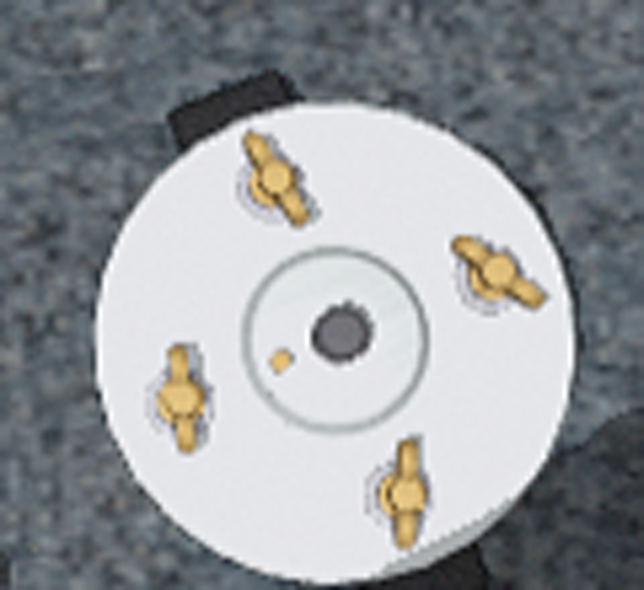

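```bash
python3 m2.py | cut -c1-110
```

```text
(351, 183) [0.6536 0.0475] r 0.0645 az 24.0 ear yaw 32.204454914984154 len [0.0333 0.0134]
(392, 200) [ 0.6197 -0.0372] r 0.0636 az -66.8 ear yaw 54.05311335771876 len [0.0338 0.0139]
(333, 224) [0.5689 0.081 ] r 0.0651 az 113.3 ear yaw 5.9147265209329305 len [0.0323 0.0132]
(375, 242) [ 0.5355 -0.0037] r 0.0643 az -157.2 ear yaw 178.67526177605072 len [0.0337 0.0133]
mean of nuts [0.59442889 0.02186305]
key [0.44980883 0.01870494] nan [nan nan]m2.py:14: RuntimeWarning: Degrees of freedom <= 0 for slice
  q=np.argwhere(m)[:,::-1].astype(float); p=back(q,f,.077); c=p.mean(0); S=np.cov((p-c).T); e,V=np.linalg.eigh(S);a=V[:,1]
  c *= np.true_divide(1, fact)
  c *= np.true_divide(1, fact)
```

Call:
apply_moves --pt "0 0 0 0 0 -0.03 0.01" --pt "0 0 0 0 0 -0.03 0.01" --pt "0 0 0 0 0 -0.03 0.01" --pt "0 0 0 0 0 -0.015 0.01" --pt "0 0 0 0 0 -0.008 0.01" --pt "0 0 0 0 0 0 0.01" --pt "0 0 0 0 0 0 0.01" --pt "0 0 0 0 0 0 0.01"

```text
clock: 45.5
tcp_pos: [0.4268, 0.0185, 0.0514]
eef_rot: [-1.57, -0.002, 0.208]
ft_force: [-0.6, -0.2, -3.6]
width: 0.194
```

```bash
python3 st.py; python3 look.py scene 190 160 310 270 g18.png
```

```text
45.5 [0.4268 0.0185 0.0514] yaw 11.89 [-1.5704 -0.0017] kz 0.0067 j6 0.0012 F [-0.6 -0.2 -3.6] M [ 0.061 -0.029 -0.048]
clock 45.55
tcp_pos [0.4267 0.0185 0.0514]
eef_rot [-1.5703 -0.0019  0.2075]
ft_force [-0.5572 -0.5416 -2.4948]
wrist_torque [ 0.015   0.0098 -0.033 ]
width 0.1999
```

View pics/g18.png

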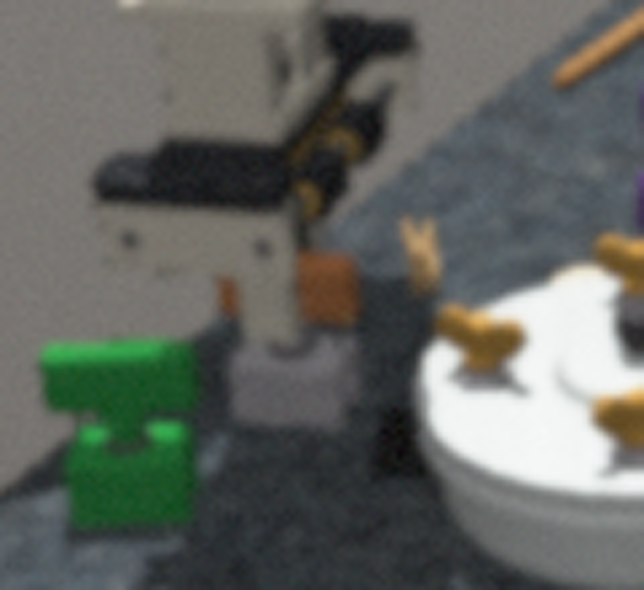

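Call:
apply_moves --pt "0 0 0 0 0 -0.003 0.01" --pt "0 0 0 0 0 -0.002 0.01" --pt "0 0 0 0 0 -0.001 0.01" --pt "0 0 0 0 0 0 0.01" --pt "0 0 0 0 0 0 0.01"

```text
clock: 46.05
tcp_pos: [0.4261, 0.0181, 0.0447]
eef_rot: [-1.571, -0.0, 0.208]
ft_force: [-0.3, -1.1, 1.1]
width: 0.193
```

```bash
python3 st.py
```

```text
46.05 [0.4261 0.0181 0.0447] yaw 11.9 [-1.571e+00 -1.000e-04] kz 0.0 j6 0.0002 F [-0.3 -1.1  1.1] M [-0.458  0.133 -0.007]
```

On the worktop (force +1 N). Release and retreat upward.

Call:
apply_moves --pt "0 0 0 0 0 0 0.03" --pt "0 0 0 0 0 0 0.045" --pt "0 0 0 0 0 0 0.045" --pt "0 0 0 0 0 0 0.045" --pt "0 0 0 0 0 0 0.045"

```text
clock: 46.55
tcp_pos: [0.4261, 0.0183, 0.0446]
eef_rot: [-1.571, -0.0, 0.207]
ft_force: [0.4, -0.9, 0.2]
width: 0.502
```

Call:
apply_moves --pt "0 0 0 0 0 0.01 0.045" --pt "0 0 0 0 0 0.015 0.045" --pt "0 0 0 0 0 0.025 0.045" --pt "0 0 0 0 0 0.03 0.045" --pt "0 0 0 0 0 0.03 0.045" --pt "0 0 0 0 0 0.03 0.045" --pt "0 0 0 0.01 -0.04 0.02 0.045" --pt "0 0 0 0.01 -0.04 0 0.045" --pt "0 0 0 0.01 -0.04 0 0.045" --pt "0 0 0 0.01 -0.04 0 0.045"

```text
clock: 47.55
tcp_pos: [0.4662, -0.1433, 0.2059]
eef_rot: [-1.571, -0.002, 0.208]
ft_force: [2.0, 0.9, 0.1]
width: 0.514
```

Call:
apply_moves --pt "0 0 0 0 -0.04 0 0.045" --pt "0 0 0 0 -0.04 0 0.045" --pt "0 0 0 0 0 0 0.045" --pt "0 0 0 0 0 0 0.045" --pt "0 0 0 0 0 0 0.045"

```text
clock: 48.05
tcp_pos: [0.4658, -0.2214, 0.2049]
eef_rot: [-1.571, -0.0, 0.207]
ft_force: [0.1, 0.4, 0.3]
width: 0.515
```

```bash
python3 st.py; python3 m2.py; python3 look.py scene 0 0 640 400 s19.png >/dev/null; python3 look.py top 0 0 640 400 t19.png>/dev/null
```

```text
48.05 [ 0.4658 -0.2214  0.2049] yaw 11.89 [-1.5707e+00 -3.0000e-04] kz 0.1602 j6 0.0079 F [0.1 0.4 0.3] M [-0.005 -0.007  0.025]
(351, 183) [0.6536 0.0475] r 0.0645 az 24.0 ear yaw 32.16560180358445 len [0.0334 0.0134]
(392, 200) [ 0.6197 -0.0372] r 0.0636 az -66.8 ear yaw 54.07718377314586 len [0.0337 0.0139]
(333, 224) [0.5689 0.081 ] r 0.0651 az 113.4 ear yaw 5.898981091597847 len [0.0324 0.0131]
(375, 242) [ 0.5355 -0.0038] r 0.0642 az -157.1 ear yaw 178.49801225023052 len [0.0338 0.0133]
mean of nuts [0.59443468 0.02186977]
key [0.42684881 0.01860436] 12.210886762401941 [0.01522148 0.06232258]
```

View pics/s19.png

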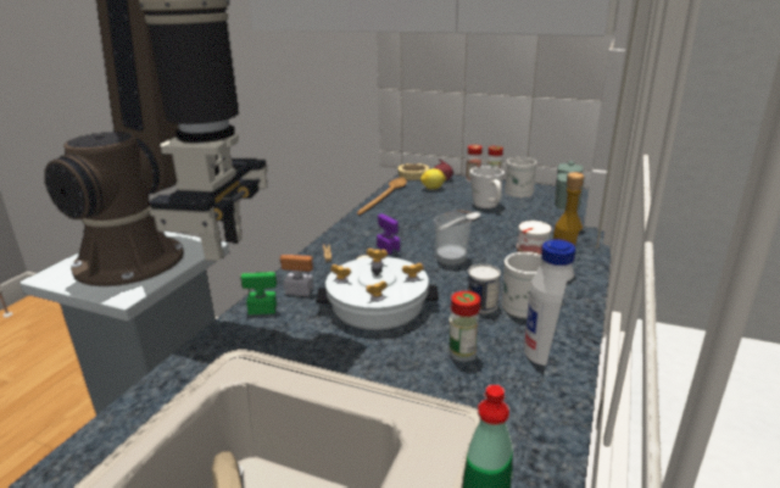

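View pics/t19.png

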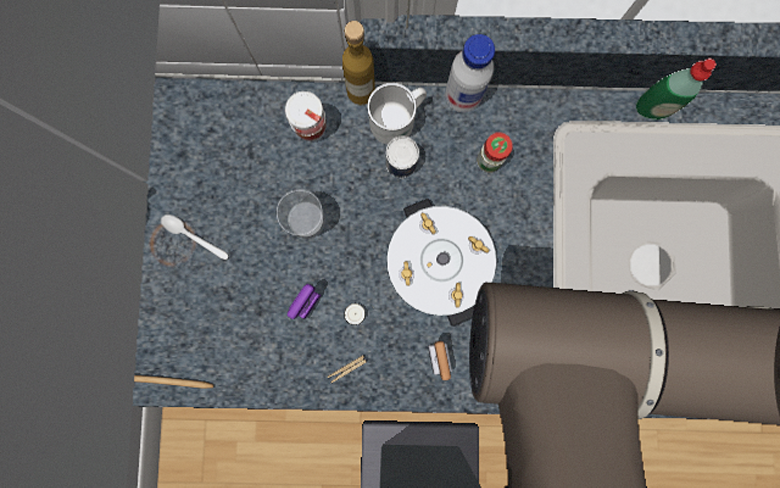

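The last pictures show the key standing at top (441,361) and scene (297,275), the nuts unmoved since easing off, and the bystanders in place. Handing in.

```bash
python3 -c "
from rig import job_done
print(job_done())"
```

```text
the job is handed in; nothing more can be done
None
```

All four wing nuts are at their stops and the key is standing upright on the worktop. I handed the job in at about 48 s of the 72 s allowed, and it reported no verdict.

- **First turns:** I gave each of the two nuts between the lug grips about an eighth of a turn.
- **Tightening:** I then turned the near lug nut and the one facing it, followed by the other facing pair. At each stop the torque rose from about 0.10 N m of friction to a peak reading of 0.18–0.26 N m. That is about 0.17 rad of shank twist at most, and I eased off at once.
- **Key:** It went back where it started, at (0.427, 0.019), about 168 mm from the pan's centre. The robot was clear and touching nothing.

**Last checks:**
- The camera gives total turns of about 0.47 and 0.64 rad for the lug nuts and 1.38 and 1.42 rad for the other two, all within the ranges given. Their angles did not change after I eased off.
- Each nut's final ear angle was 16–18° ahead of the key handle's final angle. One of the nuts between the lug grips read 18.2° against 16.0–16.8° for the rest, which I put down to measurement error.
- The wrist torque readings are noisy by about 0.04 N m, so I judged each stop from the last joint's steadier torque as well.
- The other things look unmoved in the last pictures; I judged that by eye and did not measure it.

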